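Fetch the penned-in upper joint off the pad bench turntable

TASK

Free the clarinet upper joint lying on the turntable: first stand the glass vial, the clamp and the burnisher that pen it in, all three, on the cork mat, leaving the joint where it lies. Then lay the joint lengthwise and centred in the two saddles of the wooden cradle on the bench (either end first), and only after that put each of the three back upright on the turntable, on the very spot it came from. Never let the three topple, and leave the bell key and the pad tin alone.

Things in the scene. Friction and masses are not known exactly. Their poses are not given: they have to be found in the camera images.
- turntable: Locked turntable: dark red platter 240 mm across, top 22 mm above the bench. Origin: centre of underside. V saddles at x = -60 and +60 mm (14 x 36 mm, 21 mm high) hold the joint along x. Three alike grey felt spots, 40 mm across, at (x, y) = (-45, 38), (45, 38), (0, -38) mm: vial, clamp and burnisher start one on each, in an order that changes each start (note it before moving them).
- upper_joint: Clarinet upper joint, lying: black cylinder 26 mm across, 180 mm long with a 15 mm cork tenon at each end; nickel keys on top rise 3 mm. About 110 g. Origin on its axis at mid-length, x along it; starts in the turntable's saddles, axis 46 mm above the bench. Grip across its 26 mm at mid-length, once the three things 7 to 10 mm from its sides are gone.
- vial: Amber glass vial with black cap, standing: 30 mm in diameter up to 46 mm, cap 25 mm in diameter, 61 mm tall in all. About 50 g. Origin at the centre of its underside, z up.
- clamp: Spring-steel bench clamp on its foot: foot 30 (x) by 34 (y) by 8 mm, two upright jaw plates 24 mm wide in x, 6 mm thick, 12 mm apart in y, up to 58 mm high; screw knob sticks out to y = 25 mm at height 50 mm. Grip across the 24 mm of x at y = 0. About 140 g. Origin: centre of underside, z up; at the start its x is within 6 degrees of the turntable's x.
- burnisher: Bronze hand burnisher standing on its round face: foot 32 mm in diameter and 12 mm high, handle 20 mm in diameter from 20 to 48 mm, knob 25 mm in diameter on top, 64 mm tall in all. About 200 g. Origin at the centre of its underside, z up.
- mat: Side area: flat cork mat fixed to the bench, 180 (x) by 130 (y) by 4 mm. Origin at the centre of its underside, z up; things stand on its top, 4 mm above the bench. It lies on one side of the turntable, the cradle on the other; which is which changes.
- cradle: Pale wooden cradle fixed to the bench: base 150 (x) by 60 (y) by 12 mm, two V saddles at x = -60 and +60 mm like the turntable's, mouths 30 mm wide and 32 mm above the bench. Origin at the centre of its underside, z up. The joint rests in both saddles along x, its origin then at (0, 0, 36) mm in this frame.
- bell_key: Bystander: nickel bell key, 94 mm long flat key with a round cup at one end, lying on the bench beyond the turntable. Leave alone.
- pad_tin: Bystander: round aluminium pad tin, 64 mm across, 30 mm high, on the bench beyond the turntable. Leave alone.
There are look-alikes about, which are no part of the job. What is meant by the burnisher is not blue or green, and is the smaller of those in its own colour.

How it is judged:
By the outcome, as a careful person would: the job done as asked, in the order asked, and still so for the second after the job is handed in, with the robot touching nothing.
It also fails if it takes over 134 s, if anything falls off the work surface, if the arm or the gripper's body presses on something with over 40 N, if the wrist force passes 120 N, or if a joint passes its speed limit or range.

ROBOT

A 6-joint arm with a two-finger parallel gripper is mounted at the origin on the work surface. World frame = base frame: x ahead of the robot, y to its left, z up, the work surface at z = 0. Lengths are in m, angles in rad, forces in N, time in s.
With the tool pointing down it reaches from about 0.3 to 0.85 m from the base axis. Payload 5.4 kg.
Tool frame: the origin (TCP) lies between the finger pads; the fingertips stand 11 mm ahead of it and the grasp point (between the pads) lies 8 mm behind it; z points along the fingers, y is the line along which they close (so a half turn about z gives the same grasp; the last joint's range is limited). The gripper opens to 85 mm and grips with 20 to 120 N. Pads are 22 mm wide; open, the fingers measure 114 mm over their backs; the gripper's body (76 mm by 85 mm) begins 54 mm behind the grasp point. The pads swing forward as they close: fully open they stand 13 mm farther back than shut.
Start: joints at [-1.451, 0.158, 1.597, -0, 1.386, -0.21], TCP at [0.186, -0.544, 0.208] pointing down, gripper open.
Joint ranges: [-2.91, 2.91], [-0.94, 2.29], [0.18, 2.7], [-1.29, 4.43], [0.17, 2.64], [-3, 3]. Speed limits (rad/s): [2.57, 2.57, 3.14, 3.14, 3.14, 3.14].

INTERFACE

Orientations are given as a unit quaternion [x, y, z, w].
In Python, from rig import manip gives the robot as it stands.
- The arm moves only by the shell command python3 -m inch 'ROWS'. ROWS is JSON, a list of rows, each an object of numbers: "dx", "dy", "dz": the shift along the tool's x, y, z in mm; "turn": the turn about the tool's z in rad; "gripper": the opening, from -1 (shut) to 1 (fully open). In form: [{"dx": .., "dy": .., "dz": .., "turn": .., "gripper": ..}, ...]. A call has 1 to 5 rows; each row shifts and turns the commanded pose from where the row before left it, along the tool's axes as they then stand; what a row does not reach is not made up. A row lasts 1/12 s, in which the tool goes at most 41.7 mm and 7.16 degrees, less where a joint would pass 70% of its speed; a pose out of reach is approached as far as the arm can. A call with a gripper value outside its range is refused whole. The fingers move at their own pace and stop on an object; the grip force is fixed at half the most. Time passes only in rows, so rows that do not move let the fingers close. It gives the time, the measured TCP pose, the force, the opening and the grip force at its end, in the units of the state.
- manip.observe(): the state, without advancing time (a new reading comes with each control period).
- manip.grab_frame(name): name is "side" or "top"; returns the picture (400x640x3 uint8, red, green, blue); there is no depth.
- manip.camera_params(name): a dict with "intrinsics" (3x3 intrinsics, pixels), "world_from_camera" (4x4, takes a point from camera to world coordinates). Camera axes: x right, y down, z forward; pixel columns grow to the right and rows downward; lengths in m; the calibration is good to about 2 mm. A picture is of the moment at which its call begins. camera_params takes no time and is no camera call.
- manip.finish_job(): hands the job in; it is judged then, once.
The state is a dict: "clock": time; "joints": joint angles; "qd": joint speeds; "joint_torque": joint torques, N m; "ee_pos": TCP position; "tool_rot": TCP orientation; "contact_force": force on the tool from outside, world axes, zero at the start; "wrist_torque": the same for the moment, N m; "finger_gap": opening from 0.0 (shut) to 1.0 (fully open); "gripper_force": force on a finger pad.
Only numpy, scipy, OpenCV 4.12 (cv2) and the standard library are available. Lean on these libraries where they do the work, as an engineer would, in place of code of your own. Each camera call takes 0.05 s, during which the arm holds its last target. There are 200 camera calls.

## Working session

There is one attempt and no reset: what is moved stays moved. The work goes in short steps, Python scripts to look and compute and a shell command to move; the robot and the scene stay as the last step left them, time stands still between calls to the robot, and variables do not carry over. Pictures are saved under pics/ and viewed, at most 14 in all, crops included, and the job is handed in when it is done.

```bash
mkdir -p pics; ls; python3 - <<'E'
from rig import manip
import cv2,numpy as np
np.set_printoptions(precision=4,suppress=True)
for n in("side","top"):
    cv2.imwrite(f"pics/{n}0.png",manip.grab_frame(n)[:,:,::-1]); print(n,manip.camera_params(n))
print(manip.observe())
E
```

```text
pics
side {'intrinsics': array([[450.4816,   0.    , 316.8335],
       [  0.    , 450.4816, 206.4593],
       [  0.    ,   0.    ,   1.    ]]), 'world_from_camera': array([[ 0.955 , -0.2355,  0.1802,  0.4806],
       [-0.296 , -0.721 ,  0.6265, -0.5815],
       [-0.0176, -0.6517, -0.7583,  0.7808],
       [ 0.    ,  0.    ,  0.    ,  1.    ]])}
top {'intrinsics': array([[487.1328,   0.    , 322.5976],
       [  0.    , 487.1328, 202.6118],
       [  0.    ,   0.    ,   1.    ]]), 'world_from_camera': array([[ 0.0283, -0.9977,  0.0618,  0.5711],
       [-0.9996, -0.028 ,  0.0045,  0.0003],
       [-0.0028, -0.0619, -0.9981,  1.3836],
       [ 0.    ,  0.    ,  0.    ,  1.    ]])}
{'clock': 0.1, 'joints': array([-1.4511,  0.159 ,  1.5981, -0.    ,  1.3862, -0.2101]), 'qd': array([ 0.0013, -0.0028, -0.0036,  0.0006,  0.0005, -0.0012]), 'joint_torque': array([  0.0001, -39.6993, -33.2336,  -0.0001,   0.0042,  -0.    ]), 'ee_pos': array([ 0.1861, -0.5434,  0.2071]), 'tool_rot': array([ 0.9864,  0.1642,  0.    , -0.0009]), 'contact_force': array([0.2131, 0.0859, 0.9427]), 'wrist_torque': array([0.0153, 0.0054, 0.0254]), 'gripper_force': 0.0, 'finger_gap': 0.9966606084650578}
```

View pics/side0.png

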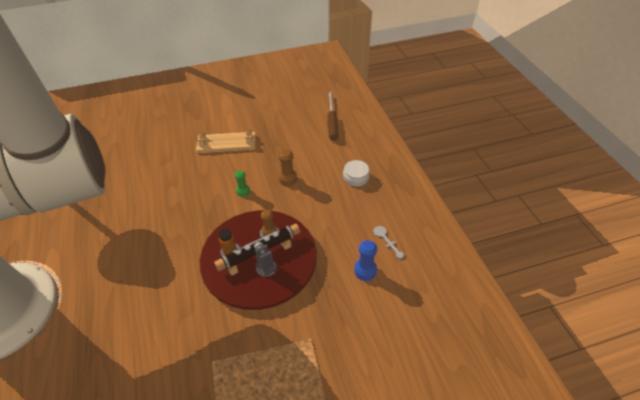

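View pics/top0.png

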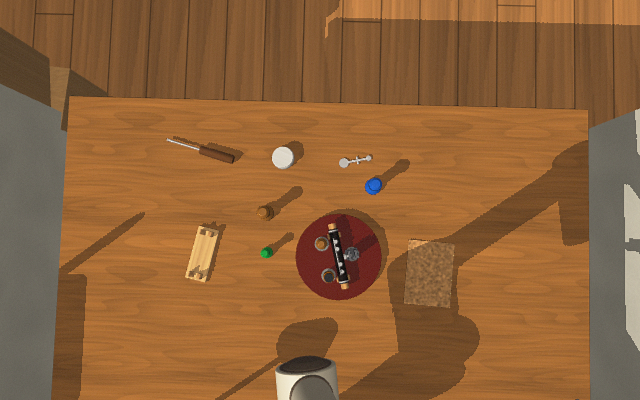

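The side picture shows the turntable at (258,258). The vial is at (227,240), a bronze burnisher at (267,222), the clamp at (264,260) and the joint between them. The top picture has the mat at (430,273) and the cradle at (204,253).
Burnisher candidates (side pixels): green (242,183), large bronze (287,167), blue (367,260), and the small bronze on the turntable (267,222). I choose the last one and will check it in a close crop.

```bash
cat > h.py <<'E'
import numpy as np,cv2
from rig import manip
np.set_printoptions(precision=4,suppress=True)
P={n:manip.camera_params(n) for n in("side","top")}
def proj(n,p):
    K,T=P[n]["intrinsics"],P[n]["world_from_camera"]
    c=(np.atleast_2d(p)-T[:3,3])@T[:3,:3]; q=c@K.T
    return q[:,:2]/q[:,2:]
def back(n,px,z):
    K,T=P[n]["intrinsics"],P[n]["world_from_camera"]
    d=np.c_[np.atleast_2d(px),np.ones(len(np.atleast_2d(px)))]@np.linalg.inv(K).T@T[:3,:3].T
    o=T[:3,3]; return (o+d*((z-o[2])/d[:,2:]))[:,:2]
def crop(im,x0,y0,x1,y1,s): return cv2.resize(im[y0:y1,x0:x1],None,fx=s,fy=s,interpolation=cv2.INTER_CUBIC)
E
python3 - <<'E'
from h import *
a=cv2.imread("pics/side0.png");b=cv2.imread("pics/top0.png")
c=crop(a,195,200,325,310,5)[:, :650]; cv2.imwrite("pics/c1.png",c)
d=np.hstack([crop(b,290,208,390,304,4),crop(b,178,208,250,304,4)[:, :],])
cv2.imwrite("pics/c2.png",d); print(c.shape,d.shape)
for n,im in(("side",a),("top",b)):
    h=cv2.cvtColor(im,cv2.COLOR_BGR2HSV)
    m=(((h[...,0]<5)|(h[...,0]>174))&(h[...,1]>170)&(h[...,2]<110)).astype(np.uint8)
    m=cv2.morphologyEx(m,cv2.MORPH_OPEN,np.ones((3,3)))
    cs=max(cv2.findContours(m,0,1)[0],key=cv2.contourArea)
    hull=cv2.convexHull(cs); w=back(n,hull[:,0,:].astype(float),0.022).astype(np.float32)
    print(n,cv2.minEnclosingCircle(w),cv2.fitEllipse(w))
E
```

```text
(550, 650, 3) (384, 688, 3)
side ((0.5143892168998718, -0.12415638566017151), 0.03706013783812523) ((0.5122283101081848, -0.12584856152534485), (0.03735124319791794, 0.0722813755273819), 35.00440216064453)
top ((0.48157984018325806, -0.13022783398628235), 0.06879336386919022) ((0.48243850469589233, -0.12992353737354279), (0.048960138112306595, 0.13338924944400787), 76.14387512207031)
```

View pics/c1.png

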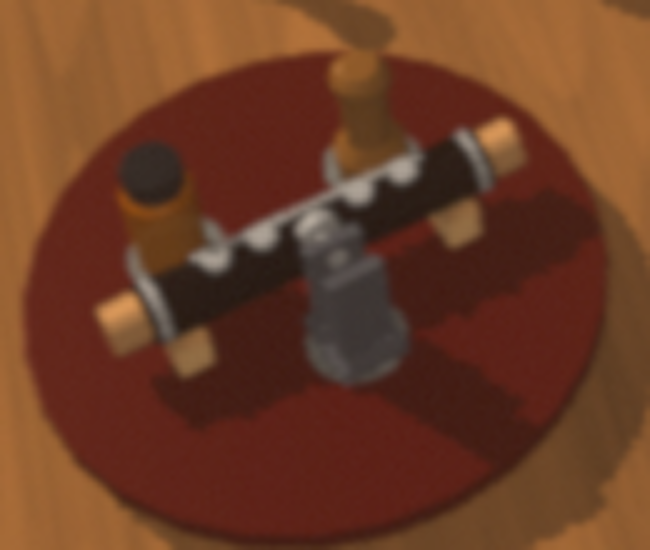

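View pics/c2.png

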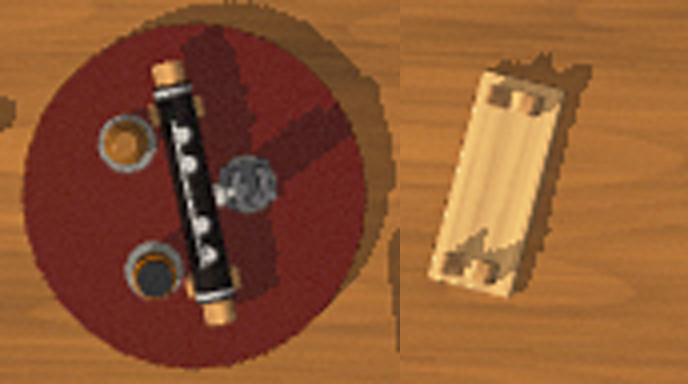

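Crop 1 shows that the turntable piece at crop (360,120) is the smaller bronze burnisher. Crop 2 puts the vial on the near-left spot (152,272), the burnisher on the far-left (127,143) and the clamp on the right (247,185), with its knob towards the joint. In the turntable frame (x roughly world +x) that is vial (-45,38), burnisher (45,38), clamp (0,-38). Next I fit the poses.

```bash
cat > fit.py <<'E'
from h import *
a=cv2.imread("pics/side0.png");b=cv2.imread("pics/top0.png")
for n,im,p in(("side",a,(285,290)),("top",b,(325,285))):
    r=im.astype(float); m=((r[...,2]>1.9*r[...,1])&(r[...,1]<1.6*r[...,0]+12)&(r[...,2]<140)).astype(np.uint8)
    lim=proj(n,[[.5,-.04,.022]])[0]
    mm=np.zeros_like(m); cv2.circle(mm,tuple(int(v) for v in lim),62,1,-1); m&=mm
    m=cv2.morphologyEx(m,cv2.MORPH_OPEN,np.ones((3,3)))
    cs=max(cv2.findContours(m,0,1)[0],key=cv2.contourArea)
    w=back(n,cv2.convexHull(cs)[:,0,:].astype(float),0.022).astype(np.float32)
    print(n,lim,cv2.minEnclosingCircle(w),cv2.fitEllipse(w),cv2.cvtColor(im,cv2.COLOR_BGR2HSV)[p[1],p[0]])
f=lambda X,Y:((X+.5)/4-.5+290,(Y+.5)/4-.5+208)
g=lambda X,Y:((X-400+.5)/4-.5+178,(Y+.5)/4-.5+208)
s=lambda X,Y:((X+.5)/5-.5+195,(Y+.5)/5-.5+200)
def show(t,q): print(t,q.mean(0),'\n',q)
q=back("top",[f(168,62),f(220,324)],.046);show("joint top",q);print(np.arctan2(*(q[0]-q[1])[::-1]),np.linalg.norm(q[0]-q[1]))
q=back("side",[s(512,143),s(113,323)],.046);show("joint side",q);print(np.arctan2(*(q[0]-q[1])[::-1]),np.linalg.norm(q[0]-q[1]))
q=back("top",[g(485,69),g(567,90),g(510,298),g(428,276)],.012);show("cradle",q)
e=(q[0]+q[1]-q[2]-q[3])/2;print(np.arctan2(e[1],e[0]),np.linalg.norm(e),np.linalg.norm(q[0]-q[1]))
q=back("top",[(410,240),(455,242),(450,308),(404,305)],.004);show("mat",q)
print("vial cap",back("top",[f(156,279)],.061),back("side",[s(152,172)],.061))
print("burn",back("top",[f(127,141)],.06),back("side",[s(359,75)],.058))
E
python3 fit.py
```

```text
side [253.8296 255.2789] ((0.5078818798065186, -0.042557720094919205), 0.12056396901607513) ((0.5076570510864258, -0.04254983365535736), (0.23543983697891235, 0.24025434255599976), 5.238202095031738) [  4 191  92]
top [337.7187 258.8394] ((0.5065798163414001, -0.041046857833862305), 0.11964185535907745) ((0.5068621635437012, -0.04105973616242409), (0.23775343596935272, 0.23809769749641418), 105.90675354003906) [  3 181 107]
joint top [ 0.5097 -0.0401] 
 [[ 0.5982 -0.02  ]
 [ 0.4212 -0.0602]]
0.22319916268215073 0.18155001181298938
joint side [ 0.5128 -0.037 ] 
 [[ 0.5987 -0.0183]
 [ 0.4269 -0.0557]]
0.21471056415933862 0.17580831616962858
cradle [0.504  0.3406] 
 [[0.5835 0.3529]
 [0.5704 0.2946]
 [0.4242 0.3284]
 [0.4378 0.3864]]
-0.2268572291873837 0.14970080355735216 0.059789487763152356
mat [ 0.4651 -0.3002] 
 [[ 0.5577 -0.2431]
 [ 0.5557 -0.37  ]
 [ 0.3712 -0.3581]
 [ 0.3758 -0.2294]]
vial cap [[ 0.4517 -0.0157]] [[0.4544 0.0008]]
burn [[0.5437 0.0065]] [[0.5456 0.027 ]]
```

```bash
cat >> h.py <<'E'
TT=(.5072,-.0417,.22); CR=(.504,.3406,-.227); MT=(.465,-.300,-.07)
def R(f,p):
    p=np.atleast_2d(p).astype(float)/1000; c,s=np.cos(f[2]),np.sin(f[2])
    q=p.copy(); q[:,0]=f[0]+c*p[:,0]-s*p[:,1]; q[:,1]=f[1]+s*p[:,0]+c*p[:,1]; return q
def circ(x,y,z,r,n=40): t=np.linspace(0,2*np.pi,n); return np.c_[x+r*np.cos(t),y+r*np.sin(t),z+0*t]
def box(x,y,z): return [[x,y,z],[-x,y,z],[-x,-y,z],[x,-y,z],[x,y,z]]
def draw(n,im,items,x0,y0,x1,y1,s):
    o=crop(im,x0,y0,x1,y1,s)
    for f,p,c in items:
        q=(proj(n,R(f,p))-[x0,y0]+.5)*s-.5
        cv2.polylines(o,[np.round(q*8).astype(int).reshape(-1,1,2)],False,c,1,cv2.LINE_AA,3)
    return o
E
python3 - <<'E'
from h import *
Y=(0,255,255);G=(0,255,0);W=(255,255,255)
I=[(TT,circ(0,0,22,120),Y),(TT,box(90,13,46),W)]+[(TT,circ(x,y,22,20),G) for x,y in((-45,38),(45,38),(0,-38))]
I+=[(TT,circ(-45,38,83,12.5),Y),(TT,circ(45,38,82,12.5),Y),(TT,box(12,12,80)+np.array([0,-38,0]),Y)]
C=[(CR,box(75,30,12),G),(CR,box(75,30,0),G),(MT,box(90,65,4),G)]+[(CR,np.array(box(7,15,32))+[k,0,0],Y) for k in(-60,60)]
a=cv2.imread("pics/side0.png");b=cv2.imread("pics/top0.png")
o=np.hstack([draw("side",a,I,198,205,320,307,4)[:400],draw("top",b,I,293,208,388,308,4)[:400,:310]]);cv2.imwrite("pics/o1.png",o)
p=draw("side",a,C,185,120,275,165,4);p2=draw("side",a,C,205,340,325,400,3)[:180];q=draw("top",b,C,178,215,258,295,4)[:320];q2=draw("top",b,C,395,230,470,315,4)[:320]
o=np.zeros((510,720,3),np.uint8);o[:180,:360]=p;o[:180,360:]=p2;o[185:505,:320]=q;o[185:505,325:625]=q2;cv2.imwrite("pics/o2.png",o)
E
```

```text
(no output)
```

View pics/o1.png

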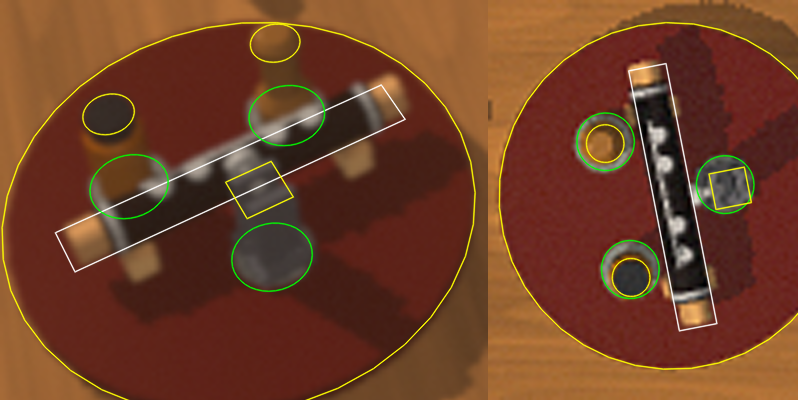

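View pics/o2.png

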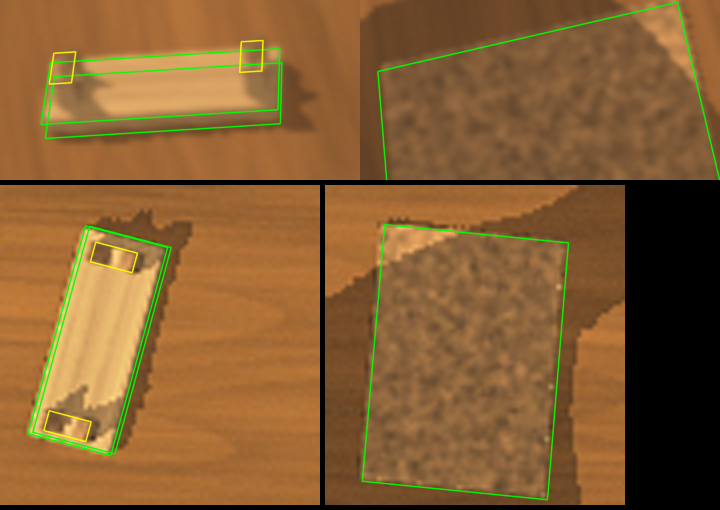

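The overlays fit the platter, spots, cradle and mat to about 2 mm, except that in the side view the joint sits a few mm off along its axis (re-check later). First I turn the tool so it closes along the turntable's x.

```bash
cat >> h.py <<'E'
def go(x,y,z,th):
    s=manip.observe(); p=s["ee_pos"]; q=s["tool_rot"]; t=2*np.arctan2(q[1],q[0]); d=np.array([x,y,z])-p
    c,k=np.cos(t),np.sin(t)
    print(f"t={s['clock']:.2f} pos={p} th={t:.3f} gap={s['finger_gap']:.2f} F={np.round(s['contact_force'],1)} -> dx={1e3*(c*d[0]+k*d[1]):.1f} dy={1e3*(k*d[0]-c*d[1]):.1f} dz={-1e3*d[2]:.1f} turn={(t-th+np.pi)%(2*np.pi)-np.pi:.3f}")
E
python3 -m inch '[{"turn":-0.12,"gripper":1},{"turn":-0.12,"gripper":1},{"turn":-0.12,"gripper":1},{"turn":-0.12,"gripper":1},{"turn":-0.12,"gripper":1}]'
python3 -m inch '[{"turn":-0.12,"gripper":1},{"turn":-0.12,"gripper":1},{"turn":-0.12,"gripper":1},{"turn":-0.12,"gripper":1},{"turn":-0.12,"gripper":1}]'
python3 -m inch '[{"turn":-0.12,"gripper":1},{"turn":-0.12,"gripper":1},{"turn":-0.02,"gripper":1},{"gripper":1}]'
python3 -c "
from h import *
print(R(TT,[[0,-38,0],[-45,38,0],[45,38,0]]));go(.5155,-.0788,.16,1.79)"
```

```text
[[ 0.5155 -0.0788  0.    ]
 [ 0.455  -0.0144  0.    ]
 [ 0.5428  0.0052  0.    ]]
t=0.10 pos=[ 0.1861 -0.5434  0.2071] th=0.330 gap=1.00 F=[0.2 0.1 0.9] -> dx=462.1 dy=-332.9 dz=47.1 turn=-1.460schema error: expected keys dx, dy, dz, turn, gripper
schema error: expected keys dx, dy, dz, turn, gripper
schema error: expected keys dx, dy, dz, turn, gripper
```

```bash

python3 -m inch '[{"dx":0,"dy":0,"dz":0,"turn":-0.12,"gripper":1},{"dx":0,"dy":0,"dz":0,"turn":-0.12,"gripper":1},{"dx":0,"dy":0,"dz":0,"turn":-0.12,"gripper":1},{"dx":0,"dy":0,"dz":0,"turn":-0.12,"gripper":1},{"dx":0,"dy":0,"dz":0,"turn":-0.12,"gripper":1}]'
python3 -m inch '[{"dx":0,"dy":0,"dz":0,"turn":-0.12,"gripper":1},{"dx":0,"dy":0,"dz":0,"turn":-0.12,"gripper":1},{"dx":0,"dy":0,"dz":0,"turn":-0.12,"gripper":1},{"dx":0,"dy":0,"dz":0,"turn":-0.12,"gripper":1},{"dx":0,"dy":0,"dz":0,"turn":-0.12,"gripper":1}]'
python3 -m inch '[{"dx":0,"dy":0,"dz":0,"turn":-0.12,"gripper":1},{"dx":0,"dy":0,"dz":0,"turn":-0.12,"gripper":1},{"dx":0,"dy":0,"dz":0,"turn":-0.02,"gripper":1},{"dx":0,"dy":0,"dz":0,"turn":0,"gripper":1}]'
python3 -c "
from h import *
go(.5155,-.0788,.16,1.79)"
```

```text
clock: 0.52
ee_pos: [0.1861, -0.5436, 0.2074]
tool_rot: [0.893, 0.451, 0.0, -0.001]
contact_force: [0.8, -0.3, -0.8]
finger_gap: 1.002
gripper_force: 0.0
clock: 0.93
ee_pos: [0.1862, -0.5436, 0.2074]
tool_rot: [0.719, 0.695, 0.0, -0.0]
contact_force: [-0.1, 0.8, -0.4]
finger_gap: 1.001
gripper_force: 0.0
clock: 1.27
ee_pos: [0.1862, -0.5437, 0.2075]
tool_rot: [0.626, 0.78, 0.0, -0.0]
contact_force: [0.5, 0.3, 0.0]
finger_gap: 0.996
gripper_force: 0.0
t=1.27 pos=[ 0.1862 -0.5437  0.2075] th=1.788 gap=1.00 F=[0.5 0.3 0. ] -> dx=383.1 dy=421.7 dz=47.5 turn=-0.002
```

```bash

python3 -m inch '[{"dx":20,"dy":22,"dz":0,"turn":0,"gripper":1},{"dx":25,"dy":27.5,"dz":0,"turn":0,"gripper":1},{"dx":25,"dy":27.5,"dz":0,"turn":0,"gripper":1},{"dx":25,"dy":27.5,"dz":0,"turn":0,"gripper":1},{"dx":25,"dy":27.5,"dz":0,"turn":0,"gripper":1}]'
python3 -m inch '[{"dx":25,"dy":27.5,"dz":0,"turn":0,"gripper":1},{"dx":25,"dy":27.5,"dz":0,"turn":0,"gripper":1},{"dx":25,"dy":27.5,"dz":0,"turn":0,"gripper":1},{"dx":25,"dy":27.5,"dz":0,"turn":0,"gripper":1},{"dx":25,"dy":27.5,"dz":0,"turn":0,"gripper":1}]'
python3 -m inch '[{"dx":25,"dy":27.5,"dz":0,"turn":0,"gripper":1},{"dx":25,"dy":27.5,"dz":0,"turn":0,"gripper":1},{"dx":25,"dy":27.5,"dz":0,"turn":0,"gripper":1},{"dx":25,"dy":27.5,"dz":0,"turn":0,"gripper":1},{"dx":25,"dy":27.5,"dz":0,"turn":0,"gripper":1}]'
python3 -m inch '[{"dx":13,"dy":14.5,"dz":0,"turn":0,"gripper":1},{"dx":0,"dy":0,"dz":0,"turn":0,"gripper":1},{"dx":0,"dy":0,"dz":0,"turn":0,"gripper":1}]'
python3 -c "
from h import *
go(.5155,-.0788,.05,1.79)"
```

```text
clock: 1.68
ee_pos: [0.2895, -0.3966, 0.2078]
tool_rot: [0.627, 0.779, 0.0, -0.0]
contact_force: [0.5, 0.8, 0.4]
finger_gap: 0.997
gripper_force: 0.0
clock: 2.1
ee_pos: [0.3967, -0.2446, 0.208]
tool_rot: [0.627, 0.779, -0.0, 0.0]
contact_force: [0.6, -0.9, -0.7]
finger_gap: 0.996
gripper_force: 0.0
clock: 2.52
ee_pos: [0.5038, -0.0926, 0.208]
tool_rot: [0.627, 0.779, -0.0, 0.0]
contact_force: [0.9, -1.0, 0.6]
finger_gap: 1.0
gripper_force: 0.0
clock: 2.77
ee_pos: [0.5145, -0.0779, 0.2077]
tool_rot: [0.626, 0.78, -0.0, -0.0]
contact_force: [0.2, -0.3, 0.5]
finger_gap: 0.997
gripper_force: 0.0
t=2.77 pos=[ 0.5145 -0.0779  0.2077] th=1.790 gap=1.00 F=[ 0.2 -0.3  0.5] -> dx=-1.1 dy=0.8 dz=157.7 turn=-0.000
```

```bash

python3 -m inch '[{"dx":-1,"dy":1,"dz":30,"turn":0,"gripper":1},{"dx":0,"dy":0,"dz":38,"turn":0,"gripper":1},{"dx":0,"dy":0,"dz":35,"turn":0,"gripper":1},{"dx":0,"dy":0,"dz":30,"turn":0,"gripper":1},{"dx":0,"dy":0,"dz":15,"turn":0,"gripper":1}]'
python3 -m inch '[{"dx":0,"dy":0,"dz":10,"turn":0,"gripper":1},{"dx":0,"dy":0,"dz":0,"turn":0,"gripper":1},{"dx":0,"dy":0,"dz":0,"turn":0,"gripper":0},{"dx":0,"dy":0,"dz":0,"turn":0,"gripper":-0.3},{"dx":0,"dy":0,"dz":0,"turn":0,"gripper":-1}]'
python3 -m inch '[{"dx":0,"dy":0,"dz":0,"turn":0,"gripper":-1},{"dx":0,"dy":0,"dz":0,"turn":0,"gripper":-1},{"dx":0,"dy":0,"dz":0,"turn":0,"gripper":-1},{"dx":0,"dy":0,"dz":0,"turn":0,"gripper":-1},{"dx":0,"dy":0,"dz":0,"turn":0,"gripper":-1}]'
```

```text
clock: 3.18
ee_pos: [0.512, -0.0796, 0.0558]
tool_rot: [0.627, 0.779, -0.001, -0.003]
contact_force: [-0.9, -0.7, 0.3]
finger_gap: 0.999
gripper_force: 0.0
clock: 3.6
ee_pos: [0.517, -0.0801, 0.0518]
tool_rot: [0.626, 0.78, 0.0, 0.002]
contact_force: [-1.4, 0.1, -0.3]
finger_gap: 0.603
gripper_force: 0.0
clock: 4.02
ee_pos: [0.5167, -0.0798, 0.0512]
tool_rot: [0.626, 0.78, 0.0, 0.001]
contact_force: [0.3, -0.6, 6.0]
finger_gap: 0.242
gripper_force: 58.5
```

```bash

python3 -m inch '[{"dx":0,"dy":0,"dz":-5,"turn":0,"gripper":-1},{"dx":0,"dy":0,"dz":-15,"turn":0,"gripper":-1},{"dx":0,"dy":0,"dz":-30,"turn":0,"gripper":-1},{"dx":0,"dy":0,"dz":-30,"turn":0,"gripper":-1},{"dx":0,"dy":0,"dz":-10,"turn":0,"gripper":-1}]'
python3 -c "
from h import *
cv2.imwrite('pics/l1.png',crop(manip.grab_frame('side')[:,:,::-1],180,160,340,400,2.5))
go(.465,-.330,.0342,1.79)"
```

```text
clock: 4.43
ee_pos: [0.5175, -0.0799, 0.144]
tool_rot: [0.626, 0.78, 0.001, 0.003]
contact_force: [1.7, -0.2, -0.3]
finger_gap: 0.239
gripper_force: 58.9
t=4.48 pos=[ 0.5181 -0.0802  0.1445] th=1.790 gap=0.24 F=[1.6 0.6 0.4] -> dx=-232.3 dy=-106.1 dz=110.3 turn=-0.000
```

View pics/l1.png

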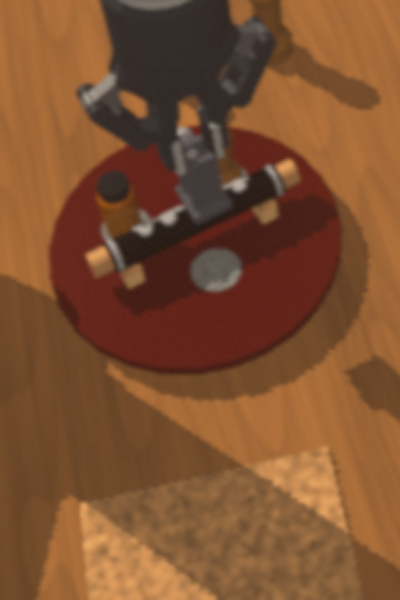

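Clamp lifted at crop (205,180), bare spot at (217,270). Carry it to the mat.

```bash

python3 -m inch '[{"dx":-15,"dy":-7,"dz":0,"turn":0,"gripper":-1},{"dx":-30,"dy":-13.5,"dz":0,"turn":0,"gripper":-1},{"dx":-35,"dy":-16,"dz":0,"turn":0,"gripper":-1},{"dx":-35,"dy":-16,"dz":0,"turn":0,"gripper":-1},{"dx":-35,"dy":-16,"dz":0,"turn":0,"gripper":-1}]'
python3 -m inch '[{"dx":-35,"dy":-16,"dz":0,"turn":0,"gripper":-1},{"dx":-30,"dy":-13.5,"dz":0,"turn":0,"gripper":-1},{"dx":-17,"dy":-8,"dz":20,"turn":0,"gripper":-1},{"dx":0,"dy":0,"dz":35,"turn":0,"gripper":-1},{"dx":0,"dy":0,"dz":30,"turn":0,"gripper":-1}]'
python3 -m inch '[{"dx":0,"dy":0,"dz":12,"turn":0,"gripper":-1},{"dx":0,"dy":0,"dz":0,"turn":0,"gripper":-1},{"dx":0,"dy":0,"dz":0,"turn":0,"gripper":-1}]'
python3 -c "
from h import *
go(.465,-.330,.0342,1.79)"
```

```text
clock: 4.9
ee_pos: [0.4797, -0.2411, 0.1378]
tool_rot: [0.625, 0.78, 0.0, -0.002]
contact_force: [0.5, 0.9, -1.8]
finger_gap: 0.24
gripper_force: 58.9
clock: 5.32
ee_pos: [0.4613, -0.3296, 0.0523]
tool_rot: [0.627, 0.779, 0.0, -0.001]
contact_force: [-0.1, 0.1, -2.4]
finger_gap: 0.242
gripper_force: 58.9
clock: 5.57
ee_pos: [0.4621, -0.328, 0.0423]
tool_rot: [0.625, 0.78, 0.0, -0.001]
contact_force: [-0.1, -0.6, -0.5]
finger_gap: 0.236
gripper_force: 59.0
t=5.57 pos=[ 0.4621 -0.328   0.0423] th=1.790 gap=0.24 F=[-0.1 -0.6 -0.5] -> dx=-2.6 dy=2.4 dz=8.1 turn=0.000
```

```bash

python3 -m inch '[{"dx":0,"dy":0,"dz":5,"turn":0,"gripper":-1},{"dx":0,"dy":0,"dz":3,"turn":0,"gripper":-1},{"dx":0,"dy":0,"dz":1,"turn":0,"gripper":-1},{"dx":0,"dy":0,"dz":0,"turn":0,"gripper":-1},{"dx":0,"dy":0,"dz":0,"turn":0,"gripper":-1}]'
```

```text
clock: 5.98
ee_pos: [0.4629, -0.3291, 0.0347]
tool_rot: [0.626, 0.78, -0.0, 0.001]
contact_force: [-0.3, -0.9, -0.8]
finger_gap: 0.237
gripper_force: 59.0
```

```bash

python3 -m inch '[{"dx":0,"dy":0,"dz":1,"turn":0,"gripper":-1},{"dx":0,"dy":0,"dz":0.5,"turn":0,"gripper":-1},{"dx":0,"dy":0,"dz":0,"turn":0,"gripper":-1}]'
python3 -m inch '[{"dx":0,"dy":0,"dz":0,"turn":0,"gripper":-0.3},{"dx":0,"dy":0,"dz":0,"turn":0,"gripper":0},{"dx":0,"dy":0,"dz":0,"turn":0,"gripper":0.4},{"dx":0,"dy":0,"dz":0,"turn":0,"gripper":1},{"dx":0,"dy":0,"dz":0,"turn":0,"gripper":1}]'
python3 -m inch '[{"dx":0,"dy":0,"dz":0,"turn":0,"gripper":1},{"dx":0,"dy":0,"dz":0,"turn":0,"gripper":1},{"dx":0,"dy":0,"dz":-10,"turn":0,"gripper":1},{"dx":0,"dy":0,"dz":-30,"turn":0,"gripper":1},{"dx":0,"dy":0,"dz":-40,"turn":0,"gripper":1}]'
python3 -m inch '[{"dx":0,"dy":0,"dz":-38,"turn":0,"gripper":1},{"dx":0,"dy":0,"dz":-25,"turn":0,"gripper":1},{"dx":0,"dy":0,"dz":0,"turn":0,"gripper":1}]'
python3 -c "
from h import *
go(.455,-.0144,.040,1.79)"
```

```text
clock: 6.23
ee_pos: [0.4631, -0.3292, 0.0333]
tool_rot: [0.626, 0.78, -0.0, 0.001]
contact_force: [-0.5, 1.4, 2.9]
finger_gap: 0.235
gripper_force: 59.5
clock: 6.65
ee_pos: [0.4625, -0.3288, 0.0324]
tool_rot: [0.626, 0.78, -0.0, -0.0]
contact_force: [-0.1, 0.2, 0.1]
finger_gap: 0.896
gripper_force: 0.0
clock: 7.07
ee_pos: [0.4604, -0.3266, 0.1106]
tool_rot: [0.626, 0.78, 0.001, -0.004]
contact_force: [0.6, -0.5, 0.0]
finger_gap: 0.999
gripper_force: 0.0
clock: 7.32
ee_pos: [0.4656, -0.332, 0.1839]
tool_rot: [0.626, 0.78, -0.001, 0.007]
contact_force: [0.5, -0.2, 0.8]
finger_gap: 1.0
gripper_force: 0.0
t=7.32 pos=[ 0.4656 -0.332   0.1839] th=1.790 gap=1.00 F=[ 0.5 -0.2  0.8] -> dx=312.3 dy=58.7 dz=143.9 turn=-0.000
```

```bash

python3 -m inch '[{"dx":17,"dy":3,"dz":0,"turn":0,"gripper":1},{"dx":30,"dy":6,"dz":0,"turn":0,"gripper":1},{"dx":40,"dy":7.5,"dz":0,"turn":0,"gripper":1},{"dx":40,"dy":7.5,"dz":0,"turn":0,"gripper":1},{"dx":40,"dy":7.5,"dz":0,"turn":0,"gripper":1}]'
python3 -m inch '[{"dx":40,"dy":7.5,"dz":0,"turn":0,"gripper":1},{"dx":40,"dy":7.5,"dz":0,"turn":0,"gripper":1},{"dx":35,"dy":6.5,"dz":0,"turn":0,"gripper":1},{"dx":20,"dy":4,"dz":0,"turn":0,"gripper":1},{"dx":8,"dy":2,"dz":20,"turn":0,"gripper":1}]'
python3 -m inch '[{"dx":0,"dy":0,"dz":20,"turn":0,"gripper":1},{"dx":0,"dy":0,"dz":0,"turn":0,"gripper":1},{"dx":0,"dy":0,"dz":0,"turn":0,"gripper":1}]'
python3 -c "
from h import *
go(.455,-.0144,.040,1.79)"
```

```text
clock: 7.73
ee_pos: [0.4565, -0.1574, 0.1756]
tool_rot: [0.626, 0.78, 0.0, 0.0]
contact_force: [1.2, -0.8, 0.6]
finger_gap: 1.0
gripper_force: 0.0
clock: 8.15
ee_pos: [0.4551, -0.0112, 0.1592]
tool_rot: [0.624, 0.781, 0.002, 0.003]
contact_force: [0.9, -0.5, 1.1]
finger_gap: 0.999
gripper_force: 0.0
clock: 8.4
ee_pos: [0.4518, -0.0131, 0.135]
tool_rot: [0.626, 0.78, -0.001, -0.001]
contact_force: [0.1, 0.7, 0.5]
finger_gap: 0.999
gripper_force: 0.0
t=8.40 pos=[ 0.4518 -0.0131  0.135 ] th=1.790 gap=1.00 F=[0.1 0.7 0.5] -> dx=-2.0 dy=2.8 dz=95.0 turn=0.000
```

```bash

python3 -m inch '[{"dx":-2,"dy":2.5,"dz":20,"turn":0,"gripper":1},{"dx":0,"dy":0,"dz":30,"turn":0,"gripper":1},{"dx":0,"dy":0,"dz":25,"turn":0,"gripper":1},{"dx":0,"dy":0,"dz":14,"turn":0,"gripper":1},{"dx":0,"dy":0,"dz":6,"turn":0,"gripper":1}]'
python3 -m inch '[{"dx":0,"dy":0,"dz":0,"turn":0,"gripper":1},{"dx":0,"dy":0,"dz":0,"turn":0,"gripper":0.3},{"dx":0,"dy":0,"dz":0,"turn":0,"gripper":0},{"dx":0,"dy":0,"dz":0,"turn":0,"gripper":-0.3},{"dx":0,"dy":0,"dz":0,"turn":0,"gripper":-1}]'
python3 -m inch '[{"dx":0,"dy":0,"dz":0,"turn":0,"gripper":-1},{"dx":0,"dy":0,"dz":0,"turn":0,"gripper":-1},{"dx":0,"dy":0,"dz":0,"turn":0,"gripper":-1},{"dx":0,"dy":0,"dz":0,"turn":0,"gripper":-1}]'
```

```text
clock: 8.82
ee_pos: [0.455, -0.0152, 0.0396]
tool_rot: [0.626, 0.78, -0.0, -0.001]
contact_force: [0.3, 0.1, -0.2]
finger_gap: 1.001
gripper_force: 0.0
clock: 9.23
ee_pos: [0.4567, -0.0151, 0.0417]
tool_rot: [0.626, 0.78, 0.0, 0.001]
contact_force: [1.1, -0.1, -0.0]
finger_gap: 0.455
gripper_force: 0.0
clock: 9.57
ee_pos: [0.4564, -0.0152, 0.0417]
tool_rot: [0.626, 0.78, 0.0, 0.001]
contact_force: [-1.6, 0.5, 6.6]
finger_gap: 0.302
gripper_force: 58.6
```

```bash

python3 -m inch '[{"dx":0,"dy":0,"dz":-5,"turn":0,"gripper":-1},{"dx":0,"dy":0,"dz":-15,"turn":0,"gripper":-1},{"dx":0,"dy":0,"dz":-30,"turn":0,"gripper":-1},{"dx":0,"dy":0,"dz":-35,"turn":0,"gripper":-1},{"dx":0,"dy":0,"dz":-15,"turn":0,"gripper":-1}]'
python3 -c "
from h import *
go(.415,-.275,.0235,1.79)"
```

```text
clock: 9.98
ee_pos: [0.4577, -0.0153, 0.145]
tool_rot: [0.626, 0.78, 0.001, 0.003]
contact_force: [0.9, 0.6, 0.4]
finger_gap: 0.304
gripper_force: 59.1
t=9.98 pos=[ 0.4577 -0.0153  0.145 ] th=1.790 gap=0.30 F=[0.9 0.6 0.4] -> dx=-244.2 dy=-98.1 dz=121.5 turn=-0.000
```

```bash

python3 -m inch '[{"dx":-17,"dy":-7,"dz":0,"turn":0,"gripper":-1},{"dx":-30,"dy":-12,"dz":0,"turn":0,"gripper":-1},{"dx":-36,"dy":-14.5,"dz":0,"turn":0,"gripper":-1},{"dx":-36,"dy":-14.5,"dz":0,"turn":0,"gripper":-1},{"dx":-36,"dy":-14.5,"dz":0,"turn":0,"gripper":-1}]'
python3 -m inch '[{"dx":-36,"dy":-14.5,"dz":0,"turn":0,"gripper":-1},{"dx":-30,"dy":-12,"dz":0,"turn":0,"gripper":-1},{"dx":-16,"dy":-6,"dz":15,"turn":0,"gripper":-1},{"dx":-7,"dy":-3,"dz":30,"turn":0,"gripper":-1},{"dx":0,"dy":0,"dz":35,"turn":0,"gripper":-1}]'
python3 -m inch '[{"dx":0,"dy":0,"dz":25,"turn":0,"gripper":-1},{"dx":0,"dy":0,"dz":8,"turn":0,"gripper":-1},{"dx":0,"dy":0,"dz":0,"turn":0,"gripper":-1},{"dx":0,"dy":0,"dz":0,"turn":0,"gripper":-1}]'
python3 -c "
from h import *
go(.415,-.275,.0235,1.79)"
```

```text
clock: 10.4
ee_pos: [0.4278, -0.1811, 0.141]
tool_rot: [0.625, 0.78, 0.0, 0.0]
contact_force: [1.0, -0.2, -1.2]
finger_gap: 0.3
gripper_force: 59.1
clock: 10.82
ee_pos: [0.4143, -0.2782, 0.0622]
tool_rot: [0.627, 0.779, -0.001, 0.003]
contact_force: [0.4, -0.3, -0.0]
finger_gap: 0.298
gripper_force: 59.1
clock: 11.15
ee_pos: [0.4135, -0.2746, 0.0283]
tool_rot: [0.626, 0.78, -0.0, 0.0]
contact_force: [0.1, -1.0, -0.2]
finger_gap: 0.303
gripper_force: 59.3
t=11.15 pos=[ 0.4135 -0.2746  0.0283] th=1.790 gap=0.30 F=[ 0.1 -1.  -0.2] -> dx=-0.7 dy=1.4 dz=4.8 turn=-0.000
```

```bash

python3 -m inch '[{"dx":0,"dy":0,"dz":3,"turn":0,"gripper":-1},{"dx":0,"dy":0,"dz":1.5,"turn":0,"gripper":-1},{"dx":0,"dy":0,"dz":0.8,"turn":0,"gripper":-1},{"dx":0,"dy":0,"dz":0,"turn":0,"gripper":-1},{"dx":0,"dy":0,"dz":0,"turn":0,"gripper":-1}]'
python3 -m inch '[{"dx":0,"dy":0,"dz":0,"turn":0,"gripper":-0.3},{"dx":0,"dy":0,"dz":0,"turn":0,"gripper":0},{"dx":0,"dy":0,"dz":0,"turn":0,"gripper":0.4},{"dx":0,"dy":0,"dz":0,"turn":0,"gripper":1},{"dx":0,"dy":0,"dz":0,"turn":0,"gripper":1}]'
python3 -m inch '[{"dx":0,"dy":0,"dz":0,"turn":0,"gripper":1},{"dx":0,"dy":0,"dz":0,"turn":0,"gripper":1},{"dx":0,"dy":0,"dz":-10,"turn":0,"gripper":1},{"dx":0,"dy":0,"dz":-30,"turn":0,"gripper":1},{"dx":0,"dy":0,"dz":-40,"turn":0,"gripper":1}]'
python3 -m inch '[{"dx":0,"dy":0,"dz":-40,"turn":0,"gripper":1},{"dx":0,"dy":0,"dz":-30,"turn":0,"gripper":1},{"dx":0,"dy":0,"dz":0,"turn":0,"gripper":1},{"dx":0,"dy":0,"dz":0,"turn":0,"gripper":1}]'
python3 -c "
from h import *
go(.5428,.0052,.047,1.79)"
```

```text
clock: 11.57
ee_pos: [0.4139, -0.2753, 0.0237]
tool_rot: [0.625, 0.78, -0.0, 0.001]
contact_force: [-1.5, 0.8, 5.6]
finger_gap: 0.302
gripper_force: 60.0
clock: 11.98
ee_pos: [0.4129, -0.2741, 0.022]
tool_rot: [0.626, 0.78, 0.0, -0.0]
contact_force: [-0.0, -0.2, 0.1]
finger_gap: 0.896
gripper_force: 0.0
clock: 12.4
ee_pos: [0.4109, -0.2721, 0.1007]
tool_rot: [0.626, 0.78, 0.001, -0.004]
contact_force: [1.1, -0.3, -0.1]
finger_gap: 1.003
gripper_force: 0.0
clock: 12.73
ee_pos: [0.4142, -0.2755, 0.1752]
tool_rot: [0.626, 0.78, -0.0, 0.003]
contact_force: [0.4, 0.4, 0.5]
finger_gap: 1.004
gripper_force: 0.0
t=12.73 pos=[ 0.4142 -0.2755  0.1752] th=1.790 gap=1.00 F=[0.4 0.4 0.5] -> dx=246.1 dy=186.5 dz=128.2 turn=-0.000
```

```bash

python3 -m inch '[{"dx":14,"dy":10,"dz":0,"turn":0,"gripper":1},{"dx":26,"dy":20,"dz":0,"turn":0,"gripper":1},{"dx":31,"dy":23.5,"dz":0,"turn":0,"gripper":1},{"dx":31,"dy":23.5,"dz":0,"turn":0,"gripper":1},{"dx":31,"dy":23.5,"dz":0,"turn":0,"gripper":1}]'
python3 -m inch '[{"dx":31,"dy":23.5,"dz":0,"turn":0,"gripper":1},{"dx":31,"dy":23.5,"dz":0,"turn":0,"gripper":1},{"dx":27,"dy":20.5,"dz":0,"turn":0,"gripper":1},{"dx":16,"dy":12,"dz":0,"turn":0,"gripper":1},{"dx":8,"dy":6,"dz":15,"turn":0,"gripper":1}]'
python3 -m inch '[{"dx":0,"dy":0,"dz":15,"turn":0,"gripper":1},{"dx":0,"dy":0,"dz":0,"turn":0,"gripper":1},{"dx":0,"dy":0,"dz":0,"turn":0,"gripper":1},{"dx":0,"dy":0,"dz":0,"turn":0,"gripper":1}]'
python3 -c "
from h import *
go(.5428,.0052,.047,1.79)"
```

```text
clock: 13.15
ee_pos: [0.4814, -0.1205, 0.1705]
tool_rot: [0.626, 0.78, -0.0, -0.002]
contact_force: [0.6, -0.4, -0.7]
finger_gap: 1.001
gripper_force: 0.0
clock: 13.57
ee_pos: [0.5427, 0.0089, 0.1582]
tool_rot: [0.624, 0.781, 0.001, 0.001]
contact_force: [0.4, -0.8, 0.8]
finger_gap: 1.001
gripper_force: 0.0
clock: 13.9
ee_pos: [0.5407, 0.006, 0.142]
tool_rot: [0.626, 0.78, -0.0, -0.0]
contact_force: [0.2, 0.1, 0.5]
finger_gap: 0.995
gripper_force: 0.0
t=13.90 pos=[0.5407 0.006  0.142 ] th=1.789 gap=1.00 F=[0.2 0.1 0.5] -> dx=-1.2 dy=1.8 dz=95.0 turn=-0.001
```

```bash

python3 -m inch '[{"dx":-0.5,"dy":2,"dz":20,"turn":0,"gripper":1},{"dx":0,"dy":0,"dz":30,"turn":0,"gripper":1},{"dx":0,"dy":0,"dz":25,"turn":0,"gripper":1},{"dx":0,"dy":0,"dz":14,"turn":0,"gripper":1},{"dx":0,"dy":0,"dz":6,"turn":0,"gripper":1}]'
python3 -m inch '[{"dx":0,"dy":0,"dz":0,"turn":0,"gripper":1},{"dx":0,"dy":0,"dz":0,"turn":0,"gripper":0.3},{"dx":0,"dy":0,"dz":0,"turn":0,"gripper":0},{"dx":0,"dy":0,"dz":0,"turn":0,"gripper":-0.3},{"dx":0,"dy":0,"dz":0,"turn":0,"gripper":-1}]'
python3 -m inch '[{"dx":0,"dy":0,"dz":0,"turn":0,"gripper":-1},{"dx":0,"dy":0,"dz":0,"turn":0,"gripper":-1},{"dx":0,"dy":0,"dz":0,"turn":0,"gripper":-1},{"dx":0,"dy":0,"dz":0,"turn":0,"gripper":-1},{"dx":0,"dy":0,"dz":0,"turn":0,"gripper":-1}]'
```

```text
clock: 14.32
ee_pos: [0.5416, 0.0059, 0.0453]
tool_rot: [0.626, 0.78, -0.001, -0.002]
contact_force: [0.0, -0.5, 1.0]
finger_gap: 1.003
gripper_force: 0.0
clock: 14.73
ee_pos: [0.5441, 0.006, 0.0485]
tool_rot: [0.626, 0.78, 0.001, 0.001]
contact_force: [0.4, -0.2, 0.5]
finger_gap: 0.455
gripper_force: 0.0
clock: 15.15
ee_pos: [0.5441, 0.0061, 0.0483]
tool_rot: [0.626, 0.78, 0.0, 0.001]
contact_force: [-0.0, 0.1, 5.4]
finger_gap: 0.252
gripper_force: 58.6
```

```bash

python3 -c "
from h import *
im=manip.grab_frame('side')[:,:,::-1]; cv2.imwrite('pics/b1.png',crop(im,235,150,315,230,7))"
```

```text
(no output)
```

View pics/b1.png

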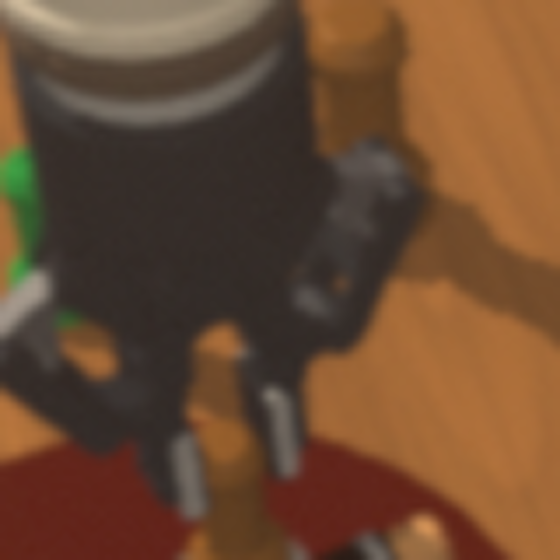

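The pads reach up onto the knob (crop (225,440)), and a gap of 0.25 means 25 mm, not the 20 mm handle. I'll regrip 4 mm lower.

```bash

python3 -m inch '[{"dx":0,"dy":0,"dz":0,"turn":0,"gripper":-0.2},{"dx":0,"dy":0,"dz":0,"turn":0,"gripper":0},{"dx":0,"dy":0,"dz":2,"turn":0,"gripper":0},{"dx":0,"dy":0,"dz":2.5,"turn":0,"gripper":0},{"dx":0,"dy":0,"dz":0,"turn":0,"gripper":-0.3}]'
python3 -m inch '[{"dx":0,"dy":0,"dz":0,"turn":0,"gripper":-0.6},{"dx":0,"dy":0,"dz":0,"turn":0,"gripper":-1},{"dx":0,"dy":0,"dz":0,"turn":0,"gripper":-1},{"dx":0,"dy":0,"dz":0,"turn":0,"gripper":-1},{"dx":0,"dy":0,"dz":0,"turn":0,"gripper":-1}]'
```

```text
clock: 15.62
ee_pos: [0.5424, 0.0063, 0.0417]
tool_rot: [0.626, 0.78, -0.0, -0.001]
contact_force: [-0.9, -0.7, 0.3]
finger_gap: 0.375
gripper_force: 0.0
clock: 16.03
ee_pos: [0.5429, 0.0063, 0.0425]
tool_rot: [0.626, 0.78, -0.0, -0.0]
contact_force: [-0.1, 0.4, -1.7]
finger_gap: 0.256
gripper_force: 58.7
```

```bash

python3 -m inch '[{"dx":0,"dy":0,"dz":0,"turn":0,"gripper":-0.2},{"dx":0,"dy":0,"dz":0,"turn":0,"gripper":0},{"dx":0,"dy":0,"dz":-10,"turn":0,"gripper":0},{"dx":0,"dy":0,"dz":-10,"turn":0,"gripper":0},{"dx":0,"dy":0,"dz":0,"turn":0,"gripper":-0.1}]'
python3 -m inch '[{"dx":0,"dy":0,"dz":0,"turn":0,"gripper":-0.4},{"dx":0,"dy":0,"dz":0,"turn":0,"gripper":-1},{"dx":0,"dy":0,"dz":0,"turn":0,"gripper":-1},{"dx":0,"dy":0,"dz":0,"turn":0,"gripper":-1},{"dx":0,"dy":0,"dz":0,"turn":0,"gripper":-1}]'
python3 -m inch '[{"dx":0,"dy":0,"dz":0,"turn":0,"gripper":-1},{"dx":0,"dy":0,"dz":0,"turn":0,"gripper":-1}]'
```

```text
clock: 16.45
ee_pos: [0.5455, 0.0058, 0.0659]
tool_rot: [0.626, 0.78, 0.001, 0.002]
contact_force: [0.9, -1.3, 0.0]
finger_gap: 0.448
gripper_force: 0.0
clock: 16.87
ee_pos: [0.5446, 0.006, 0.0638]
tool_rot: [0.626, 0.78, 0.001, 0.001]
contact_force: [1.6, 0.4, 5.8]
finger_gap: 0.0
gripper_force: 2.8
clock: 17.03
ee_pos: [0.5446, 0.006, 0.0638]
tool_rot: [0.626, 0.78, 0.001, 0.001]
contact_force: [1.6, 0.9, 5.4]
finger_gap: -0.003
gripper_force: 2.8
```

```bash

python3 -c "
from h import *
im=manip.grab_frame('side')[:,:,::-1]; im2=manip.grab_frame('top')[:,:,::-1]
cv2.imwrite('pics/b2.png',np.hstack([crop(im,195,150,325,310,3),crop(im2,290,208,390,308,4)[:400].copy() if 0 else cv2.copyMakeBorder(crop(im2,290,208,390,308,4),0,80,0,0,0)]))"
```

```text
(no output)
```

View pics/b2.png

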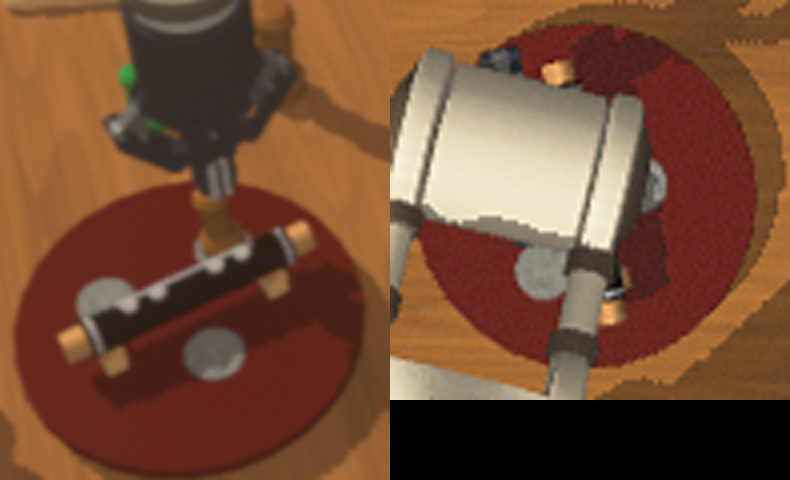

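```bash

python3 -c "
from h import *
s=manip.observe();p=s['ee_pos']
f=lambda q:((np.array(q)-[195,150]+.5)*3-.5)
for n,z in(('tip',p[2]-.011),('tcp',p[2]),('grasp',p[2]+.008)): print(n,f(proj('side',[p[0],p[1],z])))
b=R(TT,[45,38,0])[0]
for z in(.022,.034,.07,.078,.086): print(z,f(proj('side',[b[0],b[1],z])))
o=cv2.imread('pics/side0.png');n=manip.grab_frame('side')[:,:,::-1]
cv2.imwrite('pics/b3.png',np.hstack([crop(o,240,190,290,240,8),crop(n,240,190,290,240,8)]))
"
```

```text
tip [[221.5741 222.149 ]]
tcp [[219.982  212.1244]]
grasp [[218.8059 204.7193]]
0.022 [[223.5949 250.8646]]
0.034 [[221.9176 240.4574]]
0.07 [[216.686  207.9979]]
0.078 [[215.4809 200.5207]]
0.086 [[214.2597 192.9433]]
```

View pics/b3.png

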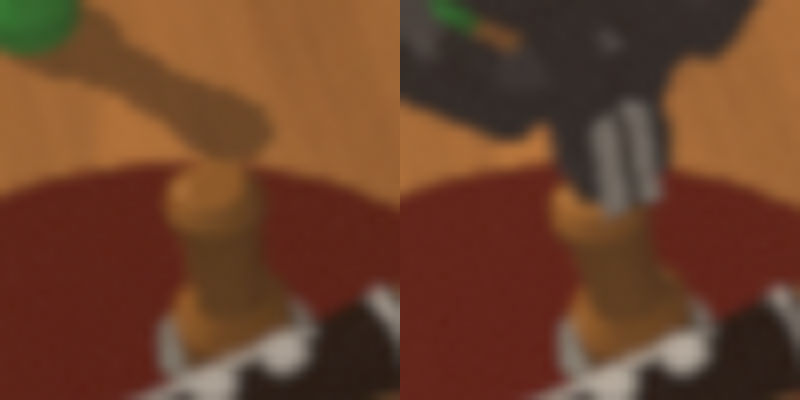

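The burnisher is still standing, but the pads shut above or at the knob. The tips appear about 25 mm higher than the TCP reading implies. I'll raise the gripper and measure the tip in one picture.

```bash

python3 -m inch '[{"dx":0,"dy":0,"dz":-3,"turn":0,"gripper":-1},{"dx":0,"dy":0,"dz":-7,"turn":0,"gripper":-1},{"dx":0,"dy":0,"dz":-20,"turn":0,"gripper":-1},{"dx":0,"dy":0,"dz":-25,"turn":0,"gripper":-1},{"dx":0,"dy":0,"dz":-5,"turn":0,"gripper":-1}]'
python3 -m inch '[{"dx":0,"dy":0,"dz":0,"turn":0,"gripper":-1},{"dx":0,"dy":0,"dz":0,"turn":0,"gripper":-1},{"dx":0,"dy":0,"dz":0,"turn":0,"gripper":-1}]'
python3 -c "
from h import *
n=manip.grab_frame('side')[:,:,::-1]
p=manip.observe()['ee_pos'];I=[]
for z,c in((p[2]-.011,(0,255,0)),(p[2]+.008,(0,255,255)),(p[2]+.062,(255,0,255))):
    I.append(((p[0],p[1],.22),[[-10,0,z*1e3],[10,0,z*1e3]],c))
I.append((TT,circ(45,38,86,12.5),(255,255,255)));I.append((TT,circ(45,38,22,16),(255,255,255)))
print(p)
cv2.imwrite('pics/b4.png',draw('side',n,I,210,140,320,250,5))
"
```

```text
clock: 17.6
ee_pos: [0.5452, 0.0058, 0.1266]
tool_rot: [0.626, 0.78, 0.001, 0.002]
contact_force: [0.1, -1.0, 0.7]
finger_gap: 0.007
gripper_force: 0.0
clock: 17.85
ee_pos: [0.5419, 0.0064, 0.1211]
tool_rot: [0.626, 0.78, -0.001, -0.001]
contact_force: [-0.5, -0.6, -0.0]
finger_gap: 0.001
gripper_force: 0.0
[0.5419 0.0064 0.1209]
```

View pics/b4.png

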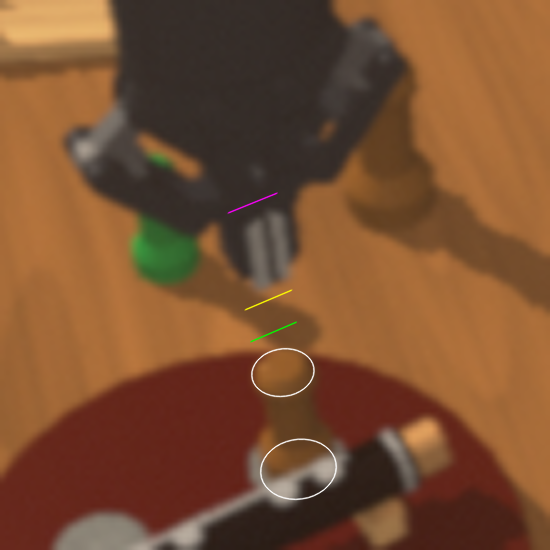

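The tips show at crop (270,285), well above the predicted (275,330). That means a height or a y offset. I'll settle it by probing the bare bench with shut fingers.

```bash
python3 -c "
from h import *
go(.40,.10,.05,1.79)"
python3 -m inch '[{"dx":20,"dy":-20,"dz":0,"turn":0,"gripper":-1},{"dx":25,"dy":-25,"dz":0,"turn":0,"gripper":-1},{"dx":27,"dy":-27,"dz":0,"turn":0,"gripper":-1},{"dx":27,"dy":-27,"dz":0,"turn":0,"gripper":-1},{"dx":20,"dy":-18,"dz":10,"turn":0,"gripper":-1}]'
python3 -m inch '[{"dx":3,"dy":0,"dz":30,"turn":0,"gripper":-1},{"dx":0,"dy":0,"dz":25,"turn":0,"gripper":-1},{"dx":0,"dy":0,"dz":10,"turn":0,"gripper":-1},{"dx":0,"dy":0,"dz":0,"turn":0,"gripper":-1},{"dx":0,"dy":0,"dz":0,"turn":0,"gripper":-1}]'
python3 -c "
from h import *
go(.40,.10,.01,1.79)"
```

```text
t=17.90 pos=[0.5419 0.0064 0.1209] th=1.790 gap=0.00 F=[-0.4  0.8  0. ] -> dx=122.2 dy=-118.2 dz=70.9 turn=-0.000
clock: 18.32
ee_pos: [0.4009, 0.0981, 0.1124]
tool_rot: [0.626, 0.78, -0.0, -0.0]
contact_force: [0.5, -0.3, 0.4]
finger_gap: -0.0
gripper_force: 0.0
clock: 18.73
ee_pos: [0.4022, 0.0997, 0.0475]
tool_rot: [0.626, 0.78, -0.001, -0.001]
contact_force: [0.3, 0.2, 0.8]
finger_gap: -0.002
gripper_force: 0.0
t=18.73 pos=[0.4022 0.0997 0.0475] th=1.789 gap=-0.00 F=[0.3 0.2 0.8] -> dx=0.8 dy=-2.1 dz=37.5 turn=-0.001
```

```bash

python3 -m inch '[{"dx":0,"dy":0,"dz":15,"turn":0,"gripper":-1},{"dx":0,"dy":0,"dz":12,"turn":0,"gripper":-1},{"dx":0,"dy":0,"dz":6,"turn":0,"gripper":-1},{"dx":0,"dy":0,"dz":0,"turn":0,"gripper":-1},{"dx":0,"dy":0,"dz":0,"turn":0,"gripper":-1}]'
python3 -m inch '[{"dx":0,"dy":0,"dz":2,"turn":0,"gripper":-1},{"dx":0,"dy":0,"dz":1,"turn":0,"gripper":-1},{"dx":0,"dy":0,"dz":0,"turn":0,"gripper":-1}]'
python3 -m inch '[{"dx":0,"dy":0,"dz":1,"turn":0,"gripper":-1},{"dx":0,"dy":0,"dz":0,"turn":0,"gripper":-1}]'
python3 -m inch '[{"dx":0,"dy":0,"dz":1,"turn":0,"gripper":-1},{"dx":0,"dy":0,"dz":0,"turn":0,"gripper":-1}]'
```

```text
clock: 19.15
ee_pos: [0.4033, 0.0997, 0.0155]
tool_rot: [0.626, 0.78, 0.0, 0.0]
contact_force: [-0.0, 0.4, 0.1]
finger_gap: 0.0
gripper_force: 0.0
clock: 19.4
ee_pos: [0.4029, 0.0998, 0.0121]
tool_rot: [0.626, 0.78, 0.0, 0.0]
contact_force: [-0.1, 0.1, -0.4]
finger_gap: 0.0
gripper_force: 0.0
clock: 19.57
ee_pos: [0.4025, 0.0999, 0.0107]
tool_rot: [0.626, 0.78, 0.0, 0.0]
contact_force: [0.6, -0.1, -0.1]
finger_gap: 0.002
gripper_force: 0.0
clock: 19.73
ee_pos: [0.4024, 0.0999, 0.0096]
tool_rot: [0.626, 0.78, -0.0, -0.0]
contact_force: [0.1, -0.3, -1.0]
finger_gap: -0.004
gripper_force: 0.0
```

```bash

python3 -m inch '[{"dx":0,"dy":0,"dz":1.5,"turn":0,"gripper":-1},{"dx":0,"dy":0,"dz":1.5,"turn":0,"gripper":-1},{"dx":0,"dy":0,"dz":0,"turn":0,"gripper":-1}]'
python3 -m inch '[{"dx":0,"dy":0,"dz":1.5,"turn":0,"gripper":-1},{"dx":0,"dy":0,"dz":1.5,"turn":0,"gripper":-1},{"dx":0,"dy":0,"dz":0,"turn":0,"gripper":-1}]'
```

```text
clock: 19.98
ee_pos: [0.4022, 0.0998, 0.0063]
tool_rot: [0.626, 0.78, -0.0, -0.0]
contact_force: [0.2, 0.2, -0.3]
finger_gap: 0.003
gripper_force: 0.0
clock: 20.23
ee_pos: [0.4022, 0.0999, 0.0034]
tool_rot: [0.626, 0.78, -0.0, -0.0]
contact_force: [-0.6, -0.3, 0.6]
finger_gap: -0.003
gripper_force: 0.0
```

```bash

python3 -m inch '[{"dx":0,"dy":0,"dz":3,"turn":0,"gripper":-1},{"dx":0,"dy":0,"dz":3,"turn":0,"gripper":-1},{"dx":0,"dy":0,"dz":0,"turn":0,"gripper":-1},{"dx":0,"dy":0,"dz":0,"turn":0,"gripper":-1}]'
python3 -m inch '[{"dx":0,"dy":0,"dz":2,"turn":0,"gripper":-1},{"dx":0,"dy":0,"dz":2,"turn":0,"gripper":-1},{"dx":0,"dy":0,"dz":0,"turn":0,"gripper":-1},{"dx":0,"dy":0,"dz":0,"turn":0,"gripper":-1}]'
python3 -m inch '[{"dx":0,"dy":0,"dz":2,"turn":0,"gripper":-1},{"dx":0,"dy":0,"dz":0,"turn":0,"gripper":-1},{"dx":0,"dy":0,"dz":0,"turn":0,"gripper":-1}]'
```

```text
clock: 20.57
ee_pos: [0.4022, 0.0999, -0.0026]
tool_rot: [0.626, 0.78, -0.0, -0.0]
contact_force: [0.2, -0.1, 0.1]
finger_gap: 0.002
gripper_force: 0.0
clock: 20.9
ee_pos: [0.4023, 0.0999, -0.0065]
tool_rot: [0.626, 0.78, -0.0, -0.0]
contact_force: [1.0, 0.8, 0.1]
finger_gap: 0.001
gripper_force: 0.0
clock: 21.15
ee_pos: [0.4024, 0.0999, -0.0084]
tool_rot: [0.626, 0.78, -0.0, -0.0]
contact_force: [-0.7, -0.6, 1.0]
finger_gap: -0.002
gripper_force: 0.0
```

```bash

python3 -m inch '[{"dx":0,"dy":0,"dz":2,"turn":0,"gripper":-1},{"dx":0,"dy":0,"dz":1,"turn":0,"gripper":-1},{"dx":0,"dy":0,"dz":0,"turn":0,"gripper":-1},{"dx":0,"dy":0,"dz":0,"turn":0,"gripper":-1}]'
python3 -m inch '[{"dx":0,"dy":0,"dz":1.5,"turn":0,"gripper":-1},{"dx":0,"dy":0,"dz":0,"turn":0,"gripper":-1},{"dx":0,"dy":0,"dz":0,"turn":0,"gripper":-1}]'
python3 -m inch '[{"dx":0,"dy":0,"dz":1.5,"turn":0,"gripper":-1},{"dx":0,"dy":0,"dz":0,"turn":0,"gripper":-1},{"dx":0,"dy":0,"dz":0,"turn":0,"gripper":-1}]'
```

```text
clock: 21.48
ee_pos: [0.4024, 0.0999, -0.0114]
tool_rot: [0.626, 0.78, -0.0, -0.0]
contact_force: [0.3, -0.5, 0.2]
finger_gap: -0.001
gripper_force: 0.0
clock: 21.73
ee_pos: [0.4024, 0.0999, -0.0129]
tool_rot: [0.626, 0.78, -0.0, -0.0]
contact_force: [0.6, 0.1, -0.3]
finger_gap: 0.005
gripper_force: 0.0
clock: 21.98
ee_pos: [0.4024, 0.0999, -0.0144]
tool_rot: [0.626, 0.78, -0.0, -0.0]
contact_force: [0.2, -0.1, -0.1]
finger_gap: 0.0
gripper_force: 0.0
```

```bash

python3 -m inch '[{"dx":0,"dy":0,"dz":1,"turn":0,"gripper":-1},{"dx":0,"dy":0,"dz":0.5,"turn":0,"gripper":-1},{"dx":0,"dy":0,"dz":0,"turn":0,"gripper":-1},{"dx":0,"dy":0,"dz":0,"turn":0,"gripper":-1}]'
python3 -m inch '[{"dx":0,"dy":0,"dz":1.5,"turn":0,"gripper":-1},{"dx":0,"dy":0,"dz":0,"turn":0,"gripper":-1},{"dx":0,"dy":0,"dz":0,"turn":0,"gripper":-1}]'
python3 -m inch '[{"dx":0,"dy":0,"dz":1.5,"turn":0,"gripper":-1},{"dx":0,"dy":0,"dz":0,"turn":0,"gripper":-1},{"dx":0,"dy":0,"dz":0,"turn":0,"gripper":-1}]'
```

```text
clock: 22.32
ee_pos: [0.4025, 0.0999, -0.0158]
tool_rot: [0.626, 0.78, -0.0, -0.0]
contact_force: [-0.1, -0.7, 0.7]
finger_gap: 0.002
gripper_force: 0.0
clock: 22.57
ee_pos: [0.4024, 0.0999, -0.0174]
tool_rot: [0.626, 0.78, -0.0, -0.0]
contact_force: [0.6, 0.3, 0.8]
finger_gap: 0.002
gripper_force: 0.0
clock: 22.82
ee_pos: [0.4024, 0.0999, -0.0189]
tool_rot: [0.626, 0.78, -0.0, -0.0]
contact_force: [0.8, -0.9, -0.2]
finger_gap: -0.0
gripper_force: 0.0
```

```bash

python3 -m inch '[{"dx":0,"dy":0,"dz":1.5,"turn":0,"gripper":-1},{"dx":0,"dy":0,"dz":0,"turn":0,"gripper":-1},{"dx":0,"dy":0,"dz":0,"turn":0,"gripper":-1}]'
python3 -m inch '[{"dx":0,"dy":0,"dz":1.5,"turn":0,"gripper":-1},{"dx":0,"dy":0,"dz":0,"turn":0,"gripper":-1},{"dx":0,"dy":0,"dz":0,"turn":0,"gripper":-1}]'
python3 -m inch '[{"dx":0,"dy":0,"dz":1.5,"turn":0,"gripper":-1},{"dx":0,"dy":0,"dz":0,"turn":0,"gripper":-1},{"dx":0,"dy":0,"dz":0,"turn":0,"gripper":-1}]'
```

```text
clock: 23.07
ee_pos: [0.4024, 0.0999, -0.0204]
tool_rot: [0.626, 0.78, -0.0, -0.0]
contact_force: [0.6, -0.2, 0.8]
finger_gap: -0.001
gripper_force: 0.0
clock: 23.32
ee_pos: [0.4024, 0.0999, -0.0219]
tool_rot: [0.626, 0.78, -0.0, -0.0]
contact_force: [-0.6, -0.7, -0.3]
finger_gap: -0.001
gripper_force: 0.0
clock: 23.57
ee_pos: [0.4027, 0.0999, -0.0232]
tool_rot: [0.626, 0.78, 0.0, 0.0]
contact_force: [0.8, 0.6, 0.3]
finger_gap: 0.002
gripper_force: 0.2
```

```bash
python3 - <<'E'
from h import *
n=manip.grab_frame('side')[:,:,::-1]
print(proj('side',[[.4024,.0999,0],[.4024,.0999,.01],[.4024,.0999,.02]]))
cv2.imwrite('pics/b5.png',draw('side',n,[((.4024,.0999,.22),[[-10,0,z],[10,0,z]],c) for z,c in((0,(0,255,0)),(10,(0,255,255)),(20,(255,0,255)))],150,110,250,210,5))
E
```

```text
[[199.0935 222.5785]
 [198.119  219.7575]
 [197.1295 216.8933]]
```

View pics/b5.png

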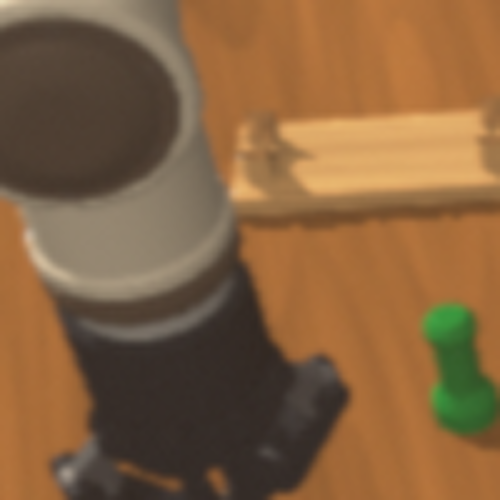

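The tips touch the bench at TCP z ≈ -0.0225, matching the knob contact at TCP 0.0638. The picture shows the lowered gripper at crop (170,400), with the green burnisher at (460,370) and the cradle at (350,160) both clear. So the real tip is TCP+22.5 mm and the grasp point TCP+41.5 mm. For the burnisher's handle I need TCP z ≈ 0.012.

```bash

python3 -m inch '[{"dx":0,"dy":0,"dz":-15,"turn":0,"gripper":-1},{"dx":0,"dy":0,"dz":-30,"turn":0,"gripper":0},{"dx":0,"dy":0,"dz":-40,"turn":0,"gripper":1},{"dx":0,"dy":0,"dz":-40,"turn":0,"gripper":1},{"dx":0,"dy":0,"dz":-20,"turn":0,"gripper":1}]'
python3 -m inch '[{"dx":-20,"dy":20,"dz":0,"turn":0,"gripper":1},{"dx":-27,"dy":26,"dz":0,"turn":0,"gripper":1},{"dx":-27,"dy":26,"dz":0,"turn":0,"gripper":1},{"dx":-27,"dy":26,"dz":0,"turn":0,"gripper":1},{"dx":-20,"dy":19,"dz":0,"turn":0,"gripper":1}]'
python3 -m inch '[{"dx":0,"dy":0,"dz":0,"turn":0,"gripper":1},{"dx":0,"dy":0,"dz":0,"turn":0,"gripper":1},{"dx":0,"dy":0,"dz":0,"turn":0,"gripper":1}]'
python3 -c "
from h import *
go(.5432,.0058,.012,1.79)"
```

```text
clock: 24.03
ee_pos: [0.4047, 0.0998, 0.1263]
tool_rot: [0.626, 0.78, 0.002, 0.003]
contact_force: [2.0, -0.2, 1.1]
finger_gap: 0.564
gripper_force: 0.0
clock: 24.45
ee_pos: [0.545, 0.0053, 0.1216]
tool_rot: [0.626, 0.78, 0.0, 0.0]
contact_force: [-0.3, 0.5, 0.6]
finger_gap: 1.002
gripper_force: 0.0
clock: 24.7
ee_pos: [0.542, 0.0076, 0.1211]
tool_rot: [0.626, 0.78, -0.0, -0.001]
contact_force: [-0.2, 1.1, -0.5]
finger_gap: 0.999
gripper_force: 0.0
t=24.70 pos=[0.542  0.0076 0.1211] th=1.790 gap=1.00 F=[-0.2  1.1 -0.5] -> dx=-2.0 dy=0.8 dz=109.1 turn=-0.000
```

```bash

python3 -m inch '[{"dx":-2,"dy":0,"dz":20,"turn":0,"gripper":1},{"dx":0,"dy":0,"dz":30,"turn":0,"gripper":1},{"dx":0,"dy":0,"dz":30,"turn":0,"gripper":1},{"dx":0,"dy":0,"dz":20,"turn":0,"gripper":1},{"dx":0,"dy":0,"dz":9,"turn":0,"gripper":1}]'
python3 -m inch '[{"dx":0,"dy":0,"dz":0,"turn":0,"gripper":1},{"dx":0,"dy":0,"dz":0,"turn":0,"gripper":0.3},{"dx":0,"dy":0,"dz":0,"turn":0,"gripper":0},{"dx":0,"dy":0,"dz":0,"turn":0,"gripper":-0.3},{"dx":0,"dy":0,"dz":0,"turn":0,"gripper":-0.5}]'
python3 -m inch '[{"dx":0,"dy":0,"dz":0,"turn":0,"gripper":-1},{"dx":0,"dy":0,"dz":0,"turn":0,"gripper":-1},{"dx":0,"dy":0,"dz":0,"turn":0,"gripper":-1},{"dx":0,"dy":0,"dz":0,"turn":0,"gripper":-1},{"dx":0,"dy":0,"dz":0,"turn":0,"gripper":-1}]'
```

```text
clock: 25.12
ee_pos: [0.5395, 0.0068, 0.0094]
tool_rot: [0.625, 0.78, -0.001, -0.003]
contact_force: [-0.4, 0.2, -0.6]
finger_gap: 1.0
gripper_force: 0.0
clock: 25.53
ee_pos: [0.5446, 0.005, 0.0143]
tool_rot: [0.626, 0.78, 0.001, 0.001]
contact_force: [-0.3, 0.3, 0.1]
finger_gap: 0.449
gripper_force: 0.0
clock: 25.95
ee_pos: [0.5445, 0.005, 0.0139]
tool_rot: [0.626, 0.78, 0.001, 0.001]
contact_force: [-0.4, -0.3, 5.7]
finger_gap: 0.256
gripper_force: 50.1
```

```bash

python3 -m inch '[{"dx":0,"dy":0,"dz":0,"turn":0,"gripper":-0.2},{"dx":0,"dy":0,"dz":0,"turn":0,"gripper":0},{"dx":0,"dy":0,"dz":-4,"turn":0,"gripper":0},{"dx":0,"dy":0,"dz":-9,"turn":0,"gripper":0},{"dx":0,"dy":0,"dz":-9,"turn":0,"gripper":0}]'
python3 -m inch '[{"dx":0,"dy":0,"dz":0,"turn":0,"gripper":-0.1},{"dx":0,"dy":0,"dz":0,"turn":0,"gripper":-0.4},{"dx":0,"dy":0,"dz":0,"turn":0,"gripper":-0.6},{"dx":0,"dy":0,"dz":0,"turn":0,"gripper":-1},{"dx":0,"dy":0,"dz":0,"turn":0,"gripper":-1}]'
python3 -m inch '[{"dx":0,"dy":0,"dz":0,"turn":0,"gripper":-1},{"dx":0,"dy":0,"dz":0,"turn":0,"gripper":-1},{"dx":0,"dy":0,"dz":0,"turn":0,"gripper":-1}]'
```

```text
clock: 26.37
ee_pos: [0.5429, 0.0053, 0.0351]
tool_rot: [0.626, 0.78, -0.0, -0.0]
contact_force: [0.5, -0.6, 1.2]
finger_gap: 0.496
gripper_force: 0.0
clock: 26.78
ee_pos: [0.5444, 0.0051, 0.0358]
tool_rot: [0.626, 0.78, 0.0, 0.001]
contact_force: [-0.2, -0.3, 6.0]
finger_gap: 0.261
gripper_force: 58.3
clock: 27.03
ee_pos: [0.5444, 0.0051, 0.0358]
tool_rot: [0.626, 0.78, 0.0, 0.001]
contact_force: [0.2, 0.7, 7.1]
finger_gap: 0.257
gripper_force: 58.3
```

```bash

python3 -m inch '[{"dx":0,"dy":0,"dz":-4,"turn":0,"gripper":-1},{"dx":0,"dy":0,"dz":-15,"turn":0,"gripper":-1},{"dx":0,"dy":0,"dz":-30,"turn":0,"gripper":-1},{"dx":0,"dy":0,"dz":-35,"turn":0,"gripper":-1},{"dx":0,"dy":0,"dz":-12,"turn":0,"gripper":-1}]'
python3 -c "
from h import *
go(.515,-.270,.0178,1.79)"
```

```text
clock: 27.45
ee_pos: [0.5456, 0.0048, 0.135]
tool_rot: [0.626, 0.78, 0.001, 0.003]
contact_force: [1.7, 0.1, -0.6]
finger_gap: 0.257
gripper_force: 59.0
t=27.45 pos=[0.5456 0.0048 0.135 ] th=1.790 gap=0.26 F=[ 1.7  0.1 -0.6] -> dx=-261.6 dy=-89.6 dz=117.2 turn=-0.000
```

```bash

python3 -m inch '[{"dx":-15,"dy":-5,"dz":0,"turn":0,"gripper":-1},{"dx":-30,"dy":-10,"dz":0,"turn":0,"gripper":-1},{"dx":-37,"dy":-13,"dz":0,"turn":0,"gripper":-1},{"dx":-37,"dy":-13,"dz":0,"turn":0,"gripper":-1},{"dx":-37,"dy":-13,"dz":0,"turn":0,"gripper":-1}]'
python3 -m inch '[{"dx":-37,"dy":-13,"dz":0,"turn":0,"gripper":-1},{"dx":-33,"dy":-11,"dz":0,"turn":0,"gripper":-1},{"dx":-22,"dy":-7,"dz":5,"turn":0,"gripper":-1},{"dx":-13,"dy":-5,"dz":25,"turn":0,"gripper":-1},{"dx":0,"dy":0,"dz":35,"turn":0,"gripper":-1}]'
python3 -m inch '[{"dx":0,"dy":0,"dz":30,"turn":0,"gripper":-1},{"dx":0,"dy":0,"dz":12,"turn":0,"gripper":-1},{"dx":0,"dy":0,"dz":0,"turn":0,"gripper":-1},{"dx":0,"dy":0,"dz":0,"turn":0,"gripper":-1}]'
python3 -c "
from h import *
go(.515,-.270,.0178,1.79)"
```

```text
clock: 27.87
ee_pos: [0.5235, -0.1598, 0.1296]
tool_rot: [0.625, 0.78, -0.0, -0.001]
contact_force: [1.4, 1.3, -1.9]
finger_gap: 0.256
gripper_force: 59.0
clock: 28.28
ee_pos: [0.5139, -0.2744, 0.0677]
tool_rot: [0.627, 0.779, -0.001, 0.004]
contact_force: [0.6, -0.6, -1.7]
finger_gap: 0.257
gripper_force: 58.9
clock: 28.62
ee_pos: [0.5122, -0.2689, 0.0236]
tool_rot: [0.625, 0.78, -0.0, -0.0]
contact_force: [0.5, 0.2, -1.1]
finger_gap: 0.254
gripper_force: 60.7
t=28.62 pos=[ 0.5122 -0.2689  0.0236] th=1.790 gap=0.25 F=[ 0.5  0.2 -1.1] -> dx=-1.7 dy=2.5 dz=5.8 turn=0.000
```

```bash

python3 -m inch '[{"dx":0,"dy":0,"dz":4,"turn":0,"gripper":-1},{"dx":0,"dy":0,"dz":1.5,"turn":0,"gripper":-1},{"dx":0,"dy":0,"dz":0.8,"turn":0,"gripper":-1},{"dx":0,"dy":0,"dz":0,"turn":0,"gripper":-1},{"dx":0,"dy":0,"dz":0,"turn":0,"gripper":-1}]'
python3 -m inch '[{"dx":0,"dy":0,"dz":0,"turn":0,"gripper":-0.3},{"dx":0,"dy":0,"dz":0,"turn":0,"gripper":0},{"dx":0,"dy":0,"dz":0,"turn":0,"gripper":0.4},{"dx":0,"dy":0,"dz":0,"turn":0,"gripper":1},{"dx":0,"dy":0,"dz":0,"turn":0,"gripper":1}]'
python3 -m inch '[{"dx":0,"dy":0,"dz":0,"turn":0,"gripper":1},{"dx":0,"dy":0,"dz":0,"turn":0,"gripper":1},{"dx":0,"dy":0,"dz":-10,"turn":0,"gripper":1},{"dx":0,"dy":0,"dz":-30,"turn":0,"gripper":1},{"dx":0,"dy":0,"dz":-40,"turn":0,"gripper":1}]'
python3 -m inch '[{"dx":0,"dy":0,"dz":-30,"turn":0,"gripper":1},{"dx":0,"dy":0,"dz":0,"turn":0,"gripper":1},{"dx":0,"dy":0,"dz":0,"turn":0,"gripper":1}]'
python3 -c "
from h import *
go(.5085,-.0407,.05,1.79)"
```

```text
clock: 29.03
ee_pos: [0.5126, -0.2692, 0.0179]
tool_rot: [0.626, 0.78, -0.0, 0.0]
contact_force: [-0.4, -0.1, -2.8]
finger_gap: 0.254
gripper_force: 60.7
clock: 29.45
ee_pos: [0.5124, -0.2692, 0.0176]
tool_rot: [0.626, 0.78, 0.0, 0.0]
contact_force: [0.1, -0.6, 0.0]
finger_gap: 0.9
gripper_force: 0.0
clock: 29.87
ee_pos: [0.5098, -0.2671, 0.0954]
tool_rot: [0.626, 0.78, 0.0, -0.004]
contact_force: [0.9, -0.2, -1.1]
finger_gap: 1.004
gripper_force: 0.0
clock: 30.12
ee_pos: [0.5139, -0.2704, 0.1309]
tool_rot: [0.626, 0.78, -0.0, 0.003]
contact_force: [-0.2, -1.0, 0.4]
finger_gap: 1.004
gripper_force: 0.0
t=30.12 pos=[ 0.5139 -0.2704  0.1309] th=1.790 gap=1.00 F=[-0.2 -1.   0.4] -> dx=225.4 dy=44.6 dz=80.9 turn=-0.000
```

```bash
cat > prof.py <<'E'
from h import *
import sys
def prof(f,L=.11,z=46,back=None):
    for n in("side","top"):
        im=manip.grab_frame(n).astype(np.float32)
        t=np.arange(-110,110.1,.5)
        def samp(pts):
            q=proj(n,R(f,pts)).astype(np.float32); return cv2.remap(im,q[:,0][None],q[:,1][None],cv2.INTER_LINEAR)[0]
        notred=lambda c:c[:,0]/(c[:,1]+1)<2.0
        ends=[]
        for o in(-4,0,4):
            m=notred(samp(np.c_[t,0*t+o,0*t+z])); i=np.where(~m)[0]; lo=t[i[t[i]<-60].max()] if (t[i]<-60).any() else None; hi=t[i[t[i]>60].min()] if (t[i]>60).any() else None
            ends.append((o,lo,hi))
        lat=[]
        for a in(-80,-30,20,80):
            u=np.arange(-30,30.1,.5); m=notred(samp(np.c_[0*u+a,u,0*u+z])); i=np.where(~m)[0]
            lo=u[i[u[i]<0].max()]; hi=u[i[u[i]>0].min()]; lat.append((a,lo,hi))
        print(n,ends,lat)
prof(TT)
E
python3 prof.py
```

```text
Traceback (most recent call last):
  File "prof.py", line 19, in <module>
    prof(TT)
    ~~~~^^^^
  File "prof.py", line 17, in prof
    lo=u[i[u[i]<0].max()]; hi=u[i[u[i]>0].min()]; lat.append((a,lo,hi))
         ~~~~~~~~~~~~~^^
ValueError: zero-size array to reduction operation maximum which has no identity
```

```bash
sed -i 's/lo=u\[i\[u\[i\]<0\].max()\]; hi=u\[i\[u\[i\]>0\].min()\]/lo=max(u[i][u[i]<0],default=99).item() if 1 else 0; hi=min(u[i][u[i]>0],default=99)/; s/\.item() if 1 else 0//' prof.py; sed -i 's/np.set_print/np.set_print/' h.py; python3 prof.py
```

```text
side [(-4, np.float64(-87.5), np.float64(100.0)), (0, np.float64(-87.5), np.float64(103.5)), (4, np.float64(-87.5), None)] [(-80, np.float64(-13.5), np.float64(17.0)), (-30, 99, 99), (20, 99, 99), (80, 99, 99)]
top [(-4, np.float64(-91.0), np.float64(94.5)), (0, np.float64(-91.0), np.float64(95.0)), (4, np.float64(-90.5), np.float64(94.5))] [(-80, np.float64(-12.0), np.float64(11.5)), (-30, np.float64(-13.5), np.float64(12.0)), (20, np.float64(-12.0), np.float64(14.0)), (80, np.float64(-10.5), np.float64(13.5))]
```

```bash

python3 -m inch '[{"dx":20,"dy":4,"dz":0,"turn":0,"gripper":1},{"dx":35,"dy":7,"dz":0,"turn":0,"gripper":1},{"dx":40,"dy":8,"dz":0,"turn":0,"gripper":1},{"dx":40,"dy":8,"dz":0,"turn":0,"gripper":1},{"dx":40,"dy":8,"dz":0,"turn":0,"gripper":1}]'
python3 -m inch '[{"dx":32,"dy":6,"dz":0,"turn":0,"gripper":1},{"dx":17,"dy":4,"dz":0,"turn":0,"gripper":1},{"dx":0,"dy":0,"dz":0,"turn":-0.12,"gripper":1},{"dx":0,"dy":0,"dz":0,"turn":-0.12,"gripper":1},{"dx":0,"dy":0,"dz":0,"turn":-0.12,"gripper":1}]'
python3 -m inch '[{"dx":0,"dy":0,"dz":0,"turn":-0.12,"gripper":1},{"dx":0,"dy":0,"dz":0,"turn":-0.12,"gripper":1},{"dx":0,"dy":0,"dz":0,"turn":-0.12,"gripper":1},{"dx":0,"dy":0,"dz":0,"turn":-0.12,"gripper":1},{"dx":0,"dy":0,"dz":0,"turn":-0.12,"gripper":1}]'
python3 -m inch '[{"dx":0,"dy":0,"dz":0,"turn":-0.12,"gripper":1},{"dx":0,"dy":0,"dz":0,"turn":-0.12,"gripper":1},{"dx":0,"dy":0,"dz":0,"turn":-0.12,"gripper":1},{"dx":0,"dy":0,"dz":0,"turn":-0.12,"gripper":1},{"dx":0,"dy":0,"dz":0,"turn":-0.12,"gripper":1}]'
python3 -m inch '[{"dx":0,"dy":0,"dz":0,"turn":-0.02,"gripper":1},{"dx":0,"dy":0,"dz":0,"turn":0,"gripper":1},{"dx":0,"dy":0,"dz":0,"turn":0,"gripper":1}]'
python3 -c "
from h import *
go(.509,-.041,.004,3.372)"
```

```text
clock: 30.68
ee_pos: [0.5068, -0.0886, 0.1257]
tool_rot: [0.626, 0.78, -0.0, -0.002]
contact_force: [0.7, -0.4, -0.3]
finger_gap: 0.998
gripper_force: 0.0
clock: 31.1
ee_pos: [0.5062, -0.0397, 0.1257]
tool_rot: [0.473, 0.881, -0.0, -0.002]
contact_force: [0.4, 0.3, -1.0]
finger_gap: 1.002
gripper_force: 0.0
clock: 31.52
ee_pos: [0.5062, -0.0403, 0.1257]
tool_rot: [0.192, 0.981, 0.0, -0.002]
contact_force: [-0.3, -0.5, -0.6]
finger_gap: 0.997
gripper_force: 0.0
clock: 31.93
ee_pos: [0.5062, -0.0403, 0.1256]
tool_rot: [-0.107, 0.994, 0.001, -0.002]
contact_force: [-0.4, 0.6, 0.9]
finger_gap: 0.997
gripper_force: 0.0
clock: 32.18
ee_pos: [0.5069, -0.0405, 0.1266]
tool_rot: [-0.112, 0.994, 0.0, -0.001]
contact_force: [-0.3, 0.0, 0.1]
finger_gap: 1.0
gripper_force: 0.0
t=32.18 pos=[ 0.5069 -0.0405  0.1266] th=3.367 gap=1.00 F=[-0.3  0.   0.1] -> dx=-1.9 dy=-1.0 dz=122.6 turn=-0.005
```

```bash

python3 -m inch '[{"dx":-2,"dy":-1,"dz":20,"turn":0,"gripper":1},{"dx":0,"dy":0,"dz":32,"turn":0,"gripper":1},{"dx":0,"dy":0,"dz":32,"turn":0,"gripper":1},{"dx":0,"dy":0,"dz":24,"turn":0,"gripper":1},{"dx":0,"dy":0,"dz":10,"turn":0,"gripper":1}]'
python3 -m inch '[{"dx":0,"dy":0,"dz":4,"turn":0,"gripper":1},{"dx":0,"dy":0,"dz":0,"turn":0,"gripper":1},{"dx":0,"dy":0,"dz":0,"turn":0,"gripper":1}]'
python3 -c "
from h import *
go(.509,-.041,.004,3.372)"
```

```text
clock: 32.6
ee_pos: [0.5064, -0.0402, 0.0055]
tool_rot: [-0.113, 0.994, 0.001, -0.003]
contact_force: [-0.6, -0.1, 0.1]
finger_gap: 1.003
gripper_force: 0.0
clock: 32.85
ee_pos: [0.511, -0.0416, 0.0068]
tool_rot: [-0.114, 0.994, -0.001, 0.001]
contact_force: [0.3, -0.3, 0.6]
finger_gap: 0.999
gripper_force: 0.0
t=32.85 pos=[ 0.511  -0.0416  0.0068] th=3.369 gap=1.00 F=[ 0.3 -0.3  0.6] -> dx=1.8 dy=1.0 dz=2.8 turn=-0.003
```

```bash

python3 -m inch '[{"dx":1,"dy":1,"dz":2,"turn":0,"gripper":0.5},{"dx":0,"dy":0,"dz":0,"turn":0,"gripper":0.2},{"dx":0,"dy":0,"dz":0,"turn":0,"gripper":0},{"dx":0,"dy":0,"dz":0,"turn":0,"gripper":-0.3},{"dx":0,"dy":0,"dz":0,"turn":0,"gripper":-1}]'
python3 -m inch '[{"dx":0,"dy":0,"dz":0,"turn":0,"gripper":-1},{"dx":0,"dy":0,"dz":0,"turn":0,"gripper":-1},{"dx":0,"dy":0,"dz":0,"turn":0,"gripper":-1},{"dx":0,"dy":0,"dz":0,"turn":0,"gripper":-1},{"dx":0,"dy":0,"dz":0,"turn":0,"gripper":-1}]'
```

```text
clock: 33.27
ee_pos: [0.5087, -0.0404, 0.0038]
tool_rot: [-0.114, 0.994, -0.0, 0.0]
contact_force: [-1.0, 5.9, 4.7]
finger_gap: 0.298
gripper_force: 8.2
clock: 33.68
ee_pos: [0.5087, -0.0404, 0.004]
tool_rot: [-0.114, 0.993, 0.0, 0.0]
contact_force: [-1.1, 1.9, 5.3]
finger_gap: 0.285
gripper_force: 58.7
```

```bash

python3 -m inch '[{"dx":0,"dy":0,"dz":-4,"turn":0,"gripper":-1},{"dx":0,"dy":0,"dz":-12,"turn":0,"gripper":-1},{"dx":0,"dy":0,"dz":-25,"turn":0,"gripper":-1},{"dx":0,"dy":0,"dz":-35,"turn":0,"gripper":-1},{"dx":0,"dy":0,"dz":-35,"turn":0,"gripper":-1}]'
python3 -m inch '[{"dx":0,"dy":0,"dz":-30,"turn":0,"gripper":-1},{"dx":0,"dy":0,"dz":-10,"turn":0,"gripper":-1},{"dx":0,"dy":0,"dz":0,"turn":0.11,"gripper":-1},{"dx":0,"dy":0,"dz":0,"turn":0.12,"gripper":-1},{"dx":0,"dy":0,"dz":0,"turn":0.12,"gripper":-1}]'
python3 -m inch '[{"dx":0,"dy":0,"dz":0,"turn":0.1,"gripper":-1},{"dx":0,"dy":0,"dz":0,"turn":0,"gripper":-1},{"dx":0,"dy":0,"dz":0,"turn":0,"gripper":-1}]'
python3 -c "
from h import *
go(.504,.3406,-.006,2.9146)"
```

```text
clock: 34.1
ee_pos: [0.5074, -0.0402, 0.1155]
tool_rot: [-0.114, 0.994, 0.0, -0.001]
contact_force: [1.3, -1.5, -1.1]
finger_gap: 0.286
gripper_force: 58.9
clock: 34.52
ee_pos: [0.5081, -0.0404, 0.1543]
tool_rot: [0.064, 0.998, 0.0, -0.0]
contact_force: [-0.2, -0.1, -1.2]
finger_gap: 0.286
gripper_force: 59.0
clock: 34.77
ee_pos: [0.5081, -0.0404, 0.1539]
tool_rot: [0.109, 0.994, 0.0, -0.0]
contact_force: [-0.2, -0.4, -0.7]
finger_gap: 0.284
gripper_force: 59.0
t=34.77 pos=[ 0.5081 -0.0404  0.1539] th=2.923 gap=0.28 F=[-0.2 -0.4 -0.7] -> dx=86.8 dy=371.0 dz=159.9 turn=0.008
```

```bash

python3 -m inch '[{"dx":3,"dy":14,"dz":0,"turn":0.008,"gripper":-1},{"dx":6,"dy":26,"dz":0,"turn":0,"gripper":-1},{"dx":8,"dy":34,"dz":0,"turn":0,"gripper":-1},{"dx":8.5,"dy":36,"dz":0,"turn":0,"gripper":-1},{"dx":8.5,"dy":36,"dz":0,"turn":0,"gripper":-1}]'
python3 -m inch '[{"dx":8.5,"dy":36,"dz":0,"turn":0,"gripper":-1},{"dx":8.5,"dy":36,"dz":0,"turn":0,"gripper":-1},{"dx":8.5,"dy":36,"dz":0,"turn":0,"gripper":-1},{"dx":8.5,"dy":36,"dz":0,"turn":0,"gripper":-1},{"dx":8,"dy":34,"dz":0,"turn":0,"gripper":-1}]'
python3 -m inch '[{"dx":6,"dy":26,"dz":0,"turn":0,"gripper":-1},{"dx":4,"dy":17,"dz":0,"turn":0,"gripper":-1},{"dx":0,"dy":2,"dz":15,"turn":0,"gripper":-1},{"dx":0,"dy":0,"dz":30,"turn":0,"gripper":-1},{"dx":0,"dy":0,"dz":30,"turn":0,"gripper":-1}]'
python3 -m inch '[{"dx":0,"dy":0,"dz":15,"turn":0,"gripper":-1},{"dx":0,"dy":0,"dz":0,"turn":0,"gripper":-1},{"dx":0,"dy":0,"dz":0,"turn":0,"gripper":-1},{"dx":0,"dy":0,"dz":0,"turn":0,"gripper":-1}]'
python3 -c "
from h import *
go(.504,.3406,-.006,2.9146)"
```

```text
clock: 35.18
ee_pos: [0.5082, 0.1107, 0.1543]
tool_rot: [0.114, 0.994, -0.0, -0.0]
contact_force: [1.2, 0.5, -0.9]
finger_gap: 0.289
gripper_force: 59.0
clock: 35.6
ee_pos: [0.5076, 0.2944, 0.1541]
tool_rot: [0.113, 0.994, -0.0, -0.0]
contact_force: [1.1, -0.5, -1.3]
finger_gap: 0.283
gripper_force: 59.0
clock: 36.02
ee_pos: [0.5096, 0.3395, 0.0796]
tool_rot: [0.113, 0.994, 0.001, 0.001]
contact_force: [0.1, 0.6, -0.8]
finger_gap: 0.285
gripper_force: 59.0
clock: 36.35
ee_pos: [0.5098, 0.3388, 0.0659]
tool_rot: [0.114, 0.993, 0.001, 0.001]
contact_force: [-0.1, 0.3, -0.9]
finger_gap: 0.285
gripper_force: 59.0
t=36.35 pos=[0.5098 0.3388 0.0659] th=2.913 gap=0.29 F=[-0.1  0.3 -0.9] -> dx=6.1 dy=0.4 dz=71.9 turn=-0.002
```

```bash

python3 -m inch '[{"dx":6,"dy":0.5,"dz":10,"turn":0,"gripper":-1},{"dx":0,"dy":0,"dz":25,"turn":0,"gripper":-1},{"dx":0,"dy":0,"dz":18,"turn":0,"gripper":-1},{"dx":0,"dy":0,"dz":8,"turn":0,"gripper":-1},{"dx":0,"dy":0,"dz":0,"turn":0,"gripper":-1}]'
python3 -m inch '[{"dx":0,"dy":0,"dz":0,"turn":0,"gripper":-1},{"dx":0,"dy":0,"dz":4,"turn":0,"gripper":-1},{"dx":0,"dy":0,"dz":3,"turn":0,"gripper":-1},{"dx":0,"dy":0,"dz":0,"turn":0,"gripper":-1},{"dx":0,"dy":0,"dz":0,"turn":0,"gripper":-1}]'
python3 -c "
from h import *
go(.504,.3406,-.006,2.9146)"
```

```text
clock: 36.77
ee_pos: [0.5014, 0.3398, 0.0017]
tool_rot: [0.114, 0.993, -0.001, -0.001]
contact_force: [-0.4, 1.1, -0.2]
finger_gap: 0.282
gripper_force: 59.0
clock: 37.18
ee_pos: [0.5032, 0.3404, -0.0032]
tool_rot: [0.115, 0.993, 0.0, 0.0]
contact_force: [0.2, -0.0, -0.2]
finger_gap: 0.282
gripper_force: 59.0
t=37.18 pos=[ 0.5032  0.3404 -0.0032] th=2.912 gap=0.28 F=[ 0.2 -0.  -0.2] -> dx=-0.8 dy=0.4 dz=2.8 turn=-0.003
```

Lower until it seats, then release and back off.

```bash

python3 -m inch '[{"dx":0,"dy":0,"dz":2,"turn":0,"gripper":-1},{"dx":0,"dy":0,"dz":1,"turn":0,"gripper":-1},{"dx":0,"dy":0,"dz":0,"turn":0,"gripper":-1},{"dx":0,"dy":0,"dz":0,"turn":0,"gripper":-1}]'
python3 -m inch '[{"dx":0,"dy":0,"dz":0.5,"turn":0,"gripper":-0.4},{"dx":0,"dy":0,"dz":0,"turn":0,"gripper":-0.2},{"dx":0,"dy":0,"dz":0,"turn":0,"gripper":0.3},{"dx":0,"dy":0,"dz":0,"turn":0,"gripper":1},{"dx":0,"dy":0,"dz":0,"turn":0,"gripper":1}]'
python3 -m inch '[{"dx":0,"dy":0,"dz":0,"turn":0,"gripper":1},{"dx":0,"dy":0,"dz":0,"turn":0,"gripper":1},{"dx":0,"dy":0,"dz":-15,"turn":0,"gripper":1},{"dx":0,"dy":0,"dz":-30,"turn":0,"gripper":1},{"dx":0,"dy":0,"dz":-40,"turn":0,"gripper":1}]'
python3 -m inch '[{"dx":0,"dy":0,"dz":-40,"turn":0,"gripper":1},{"dx":0,"dy":0,"dz":-25,"turn":0,"gripper":1},{"dx":0,"dy":0,"dz":0,"turn":0,"gripper":1},{"dx":0,"dy":0,"dz":0,"turn":0,"gripper":1}]'
```

```text
clock: 37.52
ee_pos: [0.5043, 0.3417, -0.005]
tool_rot: [0.115, 0.993, 0.001, 0.001]
contact_force: [-0.7, 3.3, 5.4]
finger_gap: 0.285
gripper_force: 59.8
clock: 37.93
ee_pos: [0.5026, 0.3399, -0.0076]
tool_rot: [0.115, 0.993, -0.0, -0.0]
contact_force: [0.1, -0.2, -0.7]
finger_gap: 0.808
gripper_force: 0.0
clock: 38.35
ee_pos: [0.5, 0.3389, 0.0752]
tool_rot: [0.115, 0.993, -0.002, -0.003]
contact_force: [0.0, 0.4, -0.2]
finger_gap: 0.997
gripper_force: 0.0
clock: 38.68
ee_pos: [0.5043, 0.3409, 0.1452]
tool_rot: [0.115, 0.993, 0.001, 0.002]
contact_force: [-0.5, -0.1, -1.3]
finger_gap: 0.995
gripper_force: 0.0
```

```bash

python3 -m inch '[{"dx":0,"dy":0,"dz":0,"turn":0.12,"gripper":1},{"dx":0,"dy":0,"dz":0,"turn":0.12,"gripper":1},{"dx":0,"dy":0,"dz":0,"turn":0.12,"gripper":1},{"dx":0,"dy":0,"dz":0,"turn":0.12,"gripper":1},{"dx":0,"dy":0,"dz":0,"turn":0.12,"gripper":1}]'
python3 -m inch '[{"dx":0,"dy":0,"dz":0,"turn":0.12,"gripper":1},{"dx":0,"dy":0,"dz":0,"turn":0.12,"gripper":1},{"dx":0,"dy":0,"dz":0,"turn":0.12,"gripper":1},{"dx":0,"dy":0,"dz":0,"turn":0.12,"gripper":1},{"dx":0,"dy":0,"dz":0,"turn":0.04,"gripper":1}]'
python3 -m inch '[{"dx":0,"dy":0,"dz":0,"turn":0,"gripper":1},{"dx":0,"dy":0,"dz":0,"turn":0,"gripper":1}]'
python3 -c "
from h import *
go(.4628,-.3290,-.0045,1.79)"
```

```text
clock: 39.1
ee_pos: [0.5016, 0.3396, 0.1403]
tool_rot: [0.406, 0.914, -0.002, -0.001]
contact_force: [0.5, -0.2, -0.6]
finger_gap: 0.996
gripper_force: 0.0
clock: 39.52
ee_pos: [0.5016, 0.3397, 0.1404]
tool_rot: [0.627, 0.779, -0.002, -0.001]
contact_force: [-0.8, -0.5, 1.3]
finger_gap: 0.999
gripper_force: 0.0
clock: 39.68
ee_pos: [0.5019, 0.3398, 0.141]
tool_rot: [0.624, 0.781, -0.001, -0.001]
contact_force: [0.7, 0.2, -0.1]
finger_gap: 0.997
gripper_force: 0.0
t=39.68 pos=[0.5019 0.3398 0.141 ] th=1.793 gap=1.00 F=[ 0.7  0.2 -0.1] -> dx=-643.7 dy=-185.7 dz=145.5 turn=0.003
```

```bash

python3 -m inch '[{"dx":-18,"dy":-5,"dz":0,"turn":0,"gripper":1},{"dx":-32,"dy":-9,"dz":0,"turn":0,"gripper":1},{"dx":-38,"dy":-11,"dz":0,"turn":0,"gripper":1},{"dx":-38,"dy":-11,"dz":0,"turn":0,"gripper":1},{"dx":-38,"dy":-11,"dz":0,"turn":0,"gripper":1}]'
python3 -m inch '[{"dx":-38,"dy":-11,"dz":0,"turn":0,"gripper":1},{"dx":-38,"dy":-11,"dz":0,"turn":0,"gripper":1},{"dx":-38,"dy":-11,"dz":0,"turn":0,"gripper":1},{"dx":-38,"dy":-11,"dz":0,"turn":0,"gripper":1},{"dx":-38,"dy":-11,"dz":0,"turn":0,"gripper":1}]'
python3 -m inch '[{"dx":-38,"dy":-11,"dz":0,"turn":0,"gripper":1},{"dx":-38,"dy":-11,"dz":0,"turn":0,"gripper":1},{"dx":-38,"dy":-11,"dz":0,"turn":0,"gripper":1},{"dx":-38,"dy":-11,"dz":0,"turn":0,"gripper":1},{"dx":-38,"dy":-11,"dz":0,"turn":0,"gripper":1}]'
python3 -m inch '[{"dx":-36,"dy":-10,"dz":0,"turn":0,"gripper":1},{"dx":-32,"dy":-9,"dz":0,"turn":0,"gripper":1},{"dx":-20,"dy":-6,"dz":0,"turn":0,"gripper":1},{"dx":-10,"dy":-3,"dz":0,"turn":0,"gripper":1},{"dx":0,"dy":0,"dz":0,"turn":0,"gripper":1}]'
python3 -m inch '[{"dx":0,"dy":0,"dz":0,"turn":0,"gripper":1},{"dx":0,"dy":0,"dz":0,"turn":0,"gripper":1}]'
cat > look.py <<'E'
from h import *
Y=(0,255,255);G=(0,255,0)
a=manip.grab_frame('side')[:,:,::-1].copy();b=manip.grab_frame('top')[:,:,::-1].copy()
C=[(CR,box(75,30,12),G),(CR,box(90,13,36),Y)]
M=[((.4628,-.3290,.22),circ(0,0,62,12),Y),((.4135,-.2747,.22),circ(0,0,65,12.5),Y),((.5126,-.2692,.22),circ(0,0,68,12.5),Y)]
o=np.zeros((600,800,3),np.uint8)
o[:300,:400]=draw('side',a,C,185,115,265,175,5); o[:,400:800]=draw('top',b,C+M,178,213,258,333,5)
o[300:600,:400]=draw('side',a,M,205,325,305,400,4)
cv2.imwrite('pics/p1.png',o); go(.4628,-.3290,-.0045,1.79)
# joint extent along cradle axis
d=lambda c:c.max(1)<75
for n,im in(('side',a),('top',b)):
    t=np.arange(-100,100.1,.5)
    for off in(-6,0,6):
        q=proj(n,R(CR,np.c_[t,0*t+off,0*t+36])).astype(np.float32)
        m=d(cv2.remap(im,q[:,0][None],q[:,1][None],1)[0]); i=np.where(m)[0]; print(n,off,t[i[0]],t[i[-1]])
    for x in(-40,0,40):
        u=np.arange(-30,30.1,.5); q=proj(n,R(CR,np.c_[0*u+x,u,0*u+36])).astype(np.float32)
        m=d(cv2.remap(im,q[:,0][None],q[:,1][None],1)[0]); i=np.where(m)[0]; print(n,'lat',x,u[i[0]],u[i[-1]])
E
python3 look.py
```

```text
clock: 40.1
ee_pos: [0.4921, 0.1685, 0.1421]
tool_rot: [0.624, 0.782, -0.0, -0.0]
contact_force: [-0.1, -0.6, 0.2]
finger_gap: 1.002
gripper_force: 0.0
clock: 40.52
ee_pos: [0.4801, -0.0291, 0.1423]
tool_rot: [0.624, 0.781, -0.0, -0.0]
contact_force: [0.9, 0.3, -0.6]
finger_gap: 0.996
gripper_force: 0.0
clock: 40.93
ee_pos: [0.4681, -0.2266, 0.1423]
tool_rot: [0.624, 0.781, 0.0, -0.0]
contact_force: [1.3, -0.3, 0.7]
finger_gap: 1.001
gripper_force: 0.0
clock: 41.35
ee_pos: [0.4626, -0.3281, 0.1422]
tool_rot: [0.625, 0.78, -0.0, -0.0]
contact_force: [0.0, -0.2, 0.5]
finger_gap: 0.996
gripper_force: 0.0
clock: 41.52
ee_pos: [0.4633, -0.3249, 0.1425]
tool_rot: [0.624, 0.781, 0.0, -0.001]
contact_force: [-0.8, 0.0, 0.3]
finger_gap: 1.001
gripper_force: 0.0
t=41.62 pos=[ 0.4635 -0.325   0.1428] th=1.794 gap=0.99 F=[-0.2 -0.4  0.1] -> dx=-3.7 dy=-1.5 dz=147.3 turn=0.004
side -6 -64.5 69.5
side 0 -65.5 68.5
side 6 -66.0 67.5
side lat -40 -14.5 14.5
side lat 0 -13.0 20.5
side lat 40 -13.0 14.0
top -6 -74.0 76.5
top 0 -67.0 74.0
top 6 -67.5 74.5
top lat -40 -11.0 0.0
top lat 0 -11.0 8.0
top lat 40 -10.5 0.0
```

View pics/p1.png

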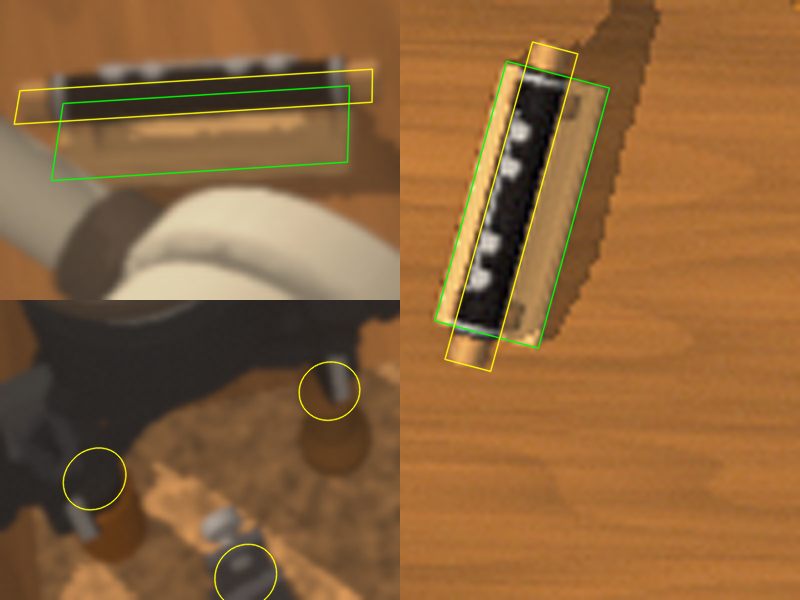

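The view shows the joint seated in the cradle: its ends at crop (550,45) and (470,368) lie on the predicted outline, so it is centred to about 1 mm. The vial (110,530), burnisher (335,440) and clamp (240,560) all stand on the mat. Now the clamp goes back, gripped lower.

```bash

python3 -m inch '[{"dx":-4,"dy":-1.5,"dz":20,"turn":0.004,"gripper":1},{"dx":0,"dy":0,"dz":35,"turn":0,"gripper":1},{"dx":0,"dy":0,"dz":35,"turn":0,"gripper":1},{"dx":0,"dy":0,"dz":30,"turn":0,"gripper":1},{"dx":0,"dy":0,"dz":17,"turn":0,"gripper":1}]'
python3 -m inch '[{"dx":0,"dy":0,"dz":7,"turn":0,"gripper":1},{"dx":0,"dy":0,"dz":0,"turn":0,"gripper":1},{"dx":0,"dy":0,"dz":0,"turn":0,"gripper":1},{"dx":0,"dy":0,"dz":0,"turn":0,"gripper":1}]'
python3 -c "
from h import *
go(.4628,-.3290,-.0045,1.79)"
```

```text
clock: 42.03
ee_pos: [0.461, -0.3276, 0.0022]
tool_rot: [0.626, 0.78, 0.0, -0.003]
contact_force: [0.0, 0.4, 0.2]
finger_gap: 1.0
gripper_force: 0.0
clock: 42.37
ee_pos: [0.4639, -0.3318, 0.0009]
tool_rot: [0.626, 0.78, -0.0, 0.002]
contact_force: [-0.8, -0.7, -0.3]
finger_gap: 1.002
gripper_force: 0.0
t=42.37 pos=[ 0.4639 -0.3318  0.0009] th=1.788 gap=1.00 F=[-0.8 -0.7 -0.3] -> dx=3.0 dy=-0.5 dz=5.4 turn=-0.002
```

```bash

python3 -m inch '[{"dx":1.5,"dy":-0.5,"dz":4,"turn":0,"gripper":1},{"dx":0,"dy":0,"dz":0,"turn":0,"gripper":1},{"dx":0,"dy":0,"dz":0,"turn":0,"gripper":1},{"dx":0,"dy":0,"dz":0,"turn":0,"gripper":0.3},{"dx":0,"dy":0,"dz":0,"turn":0,"gripper":0}]'
python3 -m inch '[{"dx":0,"dy":0,"dz":0,"turn":0,"gripper":-0.3},{"dx":0,"dy":0,"dz":0,"turn":0,"gripper":-0.6},{"dx":0,"dy":0,"dz":0,"turn":0,"gripper":-1},{"dx":0,"dy":0,"dz":0,"turn":0,"gripper":-1},{"dx":0,"dy":0,"dz":0,"turn":0,"gripper":-1}]'
python3 -m inch '[{"dx":0,"dy":0,"dz":0,"turn":0,"gripper":-1},{"dx":0,"dy":0,"dz":0,"turn":0,"gripper":-1},{"dx":0,"dy":0,"dz":0,"turn":0,"gripper":-1}]'
python3 -m inch '[{"dx":0,"dy":0,"dz":-5,"turn":0,"gripper":-1},{"dx":0,"dy":0,"dz":-20,"turn":0,"gripper":-1},{"dx":0,"dy":0,"dz":-35,"turn":0,"gripper":-1},{"dx":0,"dy":0,"dz":-35,"turn":0,"gripper":-1},{"dx":0,"dy":0,"dz":-15,"turn":0,"gripper":-1}]'
python3 -c "
from h import *
go(.5167,-.0798,.02,1.79)"
```

```text
clock: 42.78
ee_pos: [0.4619, -0.3297, -0.0048]
tool_rot: [0.626, 0.779, -0.0, 0.0]
contact_force: [-0.5, -0.3, -0.7]
finger_gap: 0.748
gripper_force: 0.0
clock: 43.2
ee_pos: [0.462, -0.3298, -0.0049]
tool_rot: [0.626, 0.78, -0.0, 0.0]
contact_force: [-0.6, 0.3, 2.6]
finger_gap: 0.269
gripper_force: 58.9
clock: 43.45
ee_pos: [0.462, -0.3298, -0.0049]
tool_rot: [0.626, 0.78, -0.0, 0.0]
contact_force: [0.2, 0.4, 1.1]
finger_gap: 0.27
gripper_force: 58.9
clock: 43.87
ee_pos: [0.4632, -0.331, 0.1096]
tool_rot: [0.626, 0.78, -0.0, 0.003]
contact_force: [1.2, -1.5, -1.3]
finger_gap: 0.27
gripper_force: 58.9
t=43.87 pos=[ 0.4632 -0.331   0.1096] th=1.788 gap=0.27 F=[ 1.2 -1.5 -1.3] -> dx=233.8 dy=106.3 dz=89.6 turn=-0.002
```

```bash

python3 -m inch '[{"dx":15,"dy":7,"dz":0,"turn":0,"gripper":-1},{"dx":30,"dy":13.5,"dz":0,"turn":0,"gripper":-1},{"dx":35,"dy":16,"dz":0,"turn":0,"gripper":-1},{"dx":35,"dy":16,"dz":0,"turn":0,"gripper":-1},{"dx":35,"dy":16,"dz":0,"turn":0,"gripper":-1}]'
python3 -m inch '[{"dx":35,"dy":16,"dz":0,"turn":0,"gripper":-1},{"dx":28,"dy":13,"dz":0,"turn":0,"gripper":-1},{"dx":17,"dy":8,"dz":0,"turn":0,"gripper":-1},{"dx":3,"dy":1,"dz":20,"turn":0,"gripper":-1},{"dx":0,"dy":0,"dz":30,"turn":0,"gripper":-1}]'
python3 -m inch '[{"dx":0,"dy":0,"dz":20,"turn":0,"gripper":-1},{"dx":0,"dy":0,"dz":5,"turn":0,"gripper":-1},{"dx":0,"dy":0,"dz":0,"turn":0,"gripper":-1},{"dx":0,"dy":0,"dz":0,"turn":0,"gripper":-1},{"dx":0,"dy":0,"dz":0,"turn":0,"gripper":-1}]'
python3 -c "
from h import *
go(.5163,-.0797,.0131,1.79)"
```

```text
clock: 44.28
ee_pos: [0.495, -0.1652, 0.1032]
tool_rot: [0.627, 0.779, -0.0, -0.002]
contact_force: [0.7, 0.1, -2.0]
finger_gap: 0.269
gripper_force: 58.9
clock: 44.7
ee_pos: [0.5173, -0.0771, 0.056]
tool_rot: [0.625, 0.781, 0.001, 0.002]
contact_force: [-0.8, 0.4, -1.7]
finger_gap: 0.267
gripper_force: 58.9
clock: 45.12
ee_pos: [0.5166, -0.0794, 0.0312]
tool_rot: [0.626, 0.779, 0.0, 0.001]
contact_force: [-0.3, 0.0, -2.1]
finger_gap: 0.272
gripper_force: 59.0
t=45.12 pos=[ 0.5166 -0.0794  0.0312] th=1.788 gap=0.27 F=[-0.3  0.  -2.1] -> dx=-0.2 dy=-0.4 dz=18.1 turn=-0.002
```

```bash

python3 -m inch '[{"dx":0,"dy":-0.4,"dz":8,"turn":0,"gripper":-1},{"dx":0,"dy":0,"dz":5,"turn":0,"gripper":-1},{"dx":0,"dy":0,"dz":3,"turn":0,"gripper":-1},{"dx":0,"dy":0,"dz":0,"turn":0,"gripper":-1},{"dx":0,"dy":0,"dz":0,"turn":0,"gripper":-1}]'
python3 -m inch '[{"dx":0,"dy":0,"dz":1.5,"turn":0,"gripper":-1},{"dx":0,"dy":0,"dz":0.8,"turn":0,"gripper":-1},{"dx":0,"dy":0,"dz":0,"turn":0,"gripper":-1},{"dx":0,"dy":0,"dz":0,"turn":0,"gripper":-1}]'
```

```text
clock: 45.53
ee_pos: [0.5151, -0.0791, 0.0138]
tool_rot: [0.626, 0.779, -0.0, -0.0]
contact_force: [-0.0, -0.5, -0.9]
finger_gap: 0.273
gripper_force: 59.1
clock: 45.87
ee_pos: [0.5155, -0.0793, 0.0131]
tool_rot: [0.626, 0.78, -0.0, 0.0]
contact_force: [-5.2, 1.8, 10.6]
finger_gap: 0.272
gripper_force: 60.4
```

```bash

python3 -m inch '[{"dx":0,"dy":0,"dz":0,"turn":0,"gripper":-0.3},{"dx":0,"dy":0,"dz":0,"turn":0,"gripper":0},{"dx":0,"dy":0,"dz":0,"turn":0,"gripper":0.4},{"dx":0,"dy":0,"dz":0,"turn":0,"gripper":1},{"dx":0,"dy":0,"dz":0,"turn":0,"gripper":1}]'
python3 -m inch '[{"dx":0,"dy":0,"dz":0,"turn":0,"gripper":1},{"dx":0,"dy":0,"dz":0,"turn":0,"gripper":1},{"dx":0,"dy":0,"dz":-10,"turn":0,"gripper":1},{"dx":0,"dy":0,"dz":-30,"turn":0,"gripper":1},{"dx":0,"dy":0,"dz":-40,"turn":0,"gripper":1}]'
python3 -m inch '[{"dx":0,"dy":0,"dz":-30,"turn":0,"gripper":1},{"dx":0,"dy":0,"dz":-5,"turn":0,"gripper":1},{"dx":0,"dy":0,"dz":0,"turn":0,"gripper":1},{"dx":0,"dy":0,"dz":0,"turn":0,"gripper":1}]'
python3 -c "
from h import *
go(.4135,-.2747,-.0125,1.79)"
```

```text
clock: 46.28
ee_pos: [0.5152, -0.0791, 0.0115]
tool_rot: [0.626, 0.78, -0.0, -0.0]
contact_force: [-0.1, 0.6, 0.2]
finger_gap: 0.899
gripper_force: 0.0
clock: 46.7
ee_pos: [0.5124, -0.078, 0.09]
tool_rot: [0.626, 0.779, -0.001, -0.004]
contact_force: [0.2, -0.3, 0.4]
finger_gap: 1.001
gripper_force: 0.0
clock: 47.03
ee_pos: [0.515, -0.079, 0.1265]
tool_rot: [0.626, 0.78, -0.0, -0.0]
contact_force: [-0.2, -0.0, -0.1]
finger_gap: 0.999
gripper_force: 0.0
t=47.03 pos=[ 0.515  -0.079   0.1265] th=1.788 gap=1.00 F=[-0.2 -0.  -0.1] -> dx=-169.2 dy=-141.3 dz=139.0 turn=-0.002
```

```bash

python3 -m inch '[{"dx":-15,"dy":-12,"dz":0,"turn":0,"gripper":1},{"dx":-26,"dy":-22,"dz":0,"turn":0,"gripper":1},{"dx":-30,"dy":-25,"dz":0,"turn":0,"gripper":1},{"dx":-30,"dy":-25,"dz":0,"turn":0,"gripper":1},{"dx":-30,"dy":-25,"dz":0,"turn":0,"gripper":1}]'
python3 -m inch '[{"dx":-23,"dy":-20,"dz":0,"turn":0,"gripper":1},{"dx":-12,"dy":-10,"dz":0,"turn":0,"gripper":1},{"dx":-3,"dy":-2,"dz":0,"turn":0,"gripper":1},{"dx":0,"dy":0,"dz":20,"turn":0,"gripper":1},{"dx":0,"dy":0,"dz":20,"turn":0,"gripper":1}]'
python3 -m inch '[{"dx":0,"dy":0,"dz":0,"turn":0,"gripper":1},{"dx":0,"dy":0,"dz":0,"turn":0,"gripper":1},{"dx":0,"dy":0,"dz":0,"turn":0,"gripper":1}]'
python3 -c "
from h import *
go(.4135,-.2747,-.0125,1.79)"
```

```text
clock: 47.45
ee_pos: [0.4347, -0.2305, 0.1243]
tool_rot: [0.626, 0.78, 0.0, -0.002]
contact_force: [1.2, -0.5, 0.2]
finger_gap: 1.002
gripper_force: 0.0
clock: 47.87
ee_pos: [0.4141, -0.2743, 0.0856]
tool_rot: [0.627, 0.779, 0.0, 0.0]
contact_force: [0.8, 0.8, -0.8]
finger_gap: 1.005
gripper_force: 0.0
clock: 48.12
ee_pos: [0.4142, -0.2739, 0.0867]
tool_rot: [0.626, 0.78, 0.0, -0.0]
contact_force: [-0.4, 0.3, 0.0]
finger_gap: 0.999
gripper_force: 0.0
t=48.12 pos=[ 0.4142 -0.2739  0.0867] th=1.789 gap=1.00 F=[-0.4  0.3  0. ] -> dx=-0.6 dy=-0.8 dz=99.2 turn=-0.001
```

```bash

python3 -m inch '[{"dx":-0.5,"dy":-0.5,"dz":20,"turn":0,"gripper":1},{"dx":0,"dy":0,"dz":30,"turn":0,"gripper":1},{"dx":0,"dy":0,"dz":25,"turn":0,"gripper":1},{"dx":0,"dy":0,"dz":15,"turn":0,"gripper":1},{"dx":0,"dy":0,"dz":8,"turn":0,"gripper":1}]'
python3 -m inch '[{"dx":0,"dy":0,"dz":0,"turn":0,"gripper":1},{"dx":0,"dy":0,"dz":0,"turn":0,"gripper":1},{"dx":0,"dy":0,"dz":0,"turn":0,"gripper":0.3},{"dx":0,"dy":0,"dz":0,"turn":0,"gripper":0},{"dx":0,"dy":0,"dz":0,"turn":0,"gripper":-0.2}]'
python3 -m inch '[{"dx":0,"dy":0,"dz":0,"turn":0,"gripper":-0.5},{"dx":0,"dy":0,"dz":0,"turn":0,"gripper":-1},{"dx":0,"dy":0,"dz":0,"turn":0,"gripper":-1},{"dx":0,"dy":0,"dz":0,"turn":0,"gripper":-1},{"dx":0,"dy":0,"dz":0,"turn":0,"gripper":-1}]'
python3 -c "
from h import *
go(.4135,-.2747,-.0125,1.79)"
```

```text
clock: 48.53
ee_pos: [0.4132, -0.2742, -0.0125]
tool_rot: [0.626, 0.78, 0.0, -0.001]
contact_force: [0.2, -0.7, 0.6]
finger_gap: 1.002
gripper_force: 0.0
clock: 48.95
ee_pos: [0.4143, -0.2759, -0.0102]
tool_rot: [0.626, 0.78, -0.0, 0.001]
contact_force: [0.2, 0.0, 0.9]
finger_gap: 0.602
gripper_force: 0.0
clock: 49.37
ee_pos: [0.414, -0.2756, -0.0106]
tool_rot: [0.626, 0.78, -0.0, 0.001]
contact_force: [-0.9, 1.1, 5.6]
finger_gap: 0.333
gripper_force: 59.2
t=49.37 pos=[ 0.414  -0.2756 -0.0106] th=1.788 gap=0.33 F=[-0.9  1.1  5.6] -> dx=1.0 dy=-0.3 dz=1.9 turn=-0.002
```

```bash

python3 -m inch '[{"dx":0,"dy":0,"dz":-5,"turn":0,"gripper":-1},{"dx":0,"dy":0,"dz":-20,"turn":0,"gripper":-1},{"dx":0,"dy":0,"dz":-35,"turn":0,"gripper":-1},{"dx":0,"dy":0,"dz":-35,"turn":0,"gripper":-1},{"dx":0,"dy":0,"dz":-20,"turn":0,"gripper":-1}]'
python3 -c "
from h import *
go(.456,-.0160,.0074,1.79)"
```

```text
clock: 49.78
ee_pos: [0.4146, -0.2762, 0.1073]
tool_rot: [0.626, 0.78, -0.0, 0.002]
contact_force: [0.8, -0.8, 0.5]
finger_gap: 0.336
gripper_force: 59.2
t=49.78 pos=[ 0.4146 -0.2762  0.1073] th=1.788 gap=0.34 F=[ 0.8 -0.8  0.5] -> dx=245.2 dy=96.4 dz=99.9 turn=-0.002
```

```bash

python3 -m inch '[{"dx":17,"dy":7,"dz":0,"turn":0,"gripper":-1},{"dx":30,"dy":12,"dz":0,"turn":0,"gripper":-1},{"dx":36,"dy":14,"dz":0,"turn":0,"gripper":-1},{"dx":36,"dy":14,"dz":0,"turn":0,"gripper":-1},{"dx":36,"dy":14,"dz":0,"turn":0,"gripper":-1}]'
python3 -m inch '[{"dx":36,"dy":14,"dz":0,"turn":0,"gripper":-1},{"dx":30,"dy":12,"dz":0,"turn":0,"gripper":-1},{"dx":17,"dy":7,"dz":0,"turn":0,"gripper":-1},{"dx":6,"dy":2,"dz":15,"turn":0,"gripper":-1},{"dx":0,"dy":0,"dz":30,"turn":0,"gripper":-1}]'
python3 -m inch '[{"dx":0,"dy":0,"dz":30,"turn":0,"gripper":-1},{"dx":0,"dy":0,"dz":10,"turn":0,"gripper":-1},{"dx":0,"dy":0,"dz":0,"turn":0,"gripper":-1},{"dx":0,"dy":0,"dz":0,"turn":0,"gripper":-1},{"dx":0,"dy":0,"dz":0,"turn":0,"gripper":-1}]'
python3 -c "
from h import *
go(.456,-.0160,.0074,1.79)"
```

```text
clock: 50.2
ee_pos: [0.4394, -0.109, 0.1036]
tool_rot: [0.627, 0.779, 0.0, -0.0]
contact_force: [0.9, 0.8, -0.4]
finger_gap: 0.334
gripper_force: 59.2
clock: 50.62
ee_pos: [0.4582, -0.0152, 0.0615]
tool_rot: [0.625, 0.78, 0.002, 0.004]
contact_force: [0.8, -0.0, -1.3]
finger_gap: 0.332
gripper_force: 59.2
clock: 51.03
ee_pos: [0.4562, -0.0168, 0.0203]
tool_rot: [0.627, 0.779, 0.001, 0.001]
contact_force: [0.2, -0.2, 0.1]
finger_gap: 0.336
gripper_force: 59.3
t=51.03 pos=[ 0.4562 -0.0168  0.0203] th=1.787 gap=0.34 F=[ 0.2 -0.2  0.1] -> dx=0.8 dy=-0.1 dz=12.9 turn=-0.003
```

```bash

python3 -m inch '[{"dx":1,"dy":0,"dz":7,"turn":0,"gripper":-1},{"dx":0,"dy":0,"dz":4,"turn":0,"gripper":-1},{"dx":0,"dy":0,"dz":0,"turn":0,"gripper":-1},{"dx":0,"dy":0,"dz":0,"turn":0,"gripper":-1}]'
python3 -m inch '[{"dx":0,"dy":0,"dz":1.5,"turn":0,"gripper":-1},{"dx":0,"dy":0,"dz":0.7,"turn":0,"gripper":-1},{"dx":0,"dy":0,"dz":0,"turn":0,"gripper":-1},{"dx":0,"dy":0,"dz":0,"turn":0,"gripper":-1}]'
```

```text
clock: 51.37
ee_pos: [0.4546, -0.0152, 0.0077]
tool_rot: [0.626, 0.78, -0.0, 0.0]
contact_force: [-0.1, 0.0, -0.8]
finger_gap: 0.334
gripper_force: 59.4
clock: 51.7
ee_pos: [0.4548, -0.0153, 0.0073]
tool_rot: [0.626, 0.78, -0.0, -0.0]
contact_force: [-7.7, 0.5, 18.7]
finger_gap: 0.336
gripper_force: 61.3
```

```bash

python3 -m inch '[{"dx":0,"dy":0,"dz":-0.7,"turn":0,"gripper":-1},{"dx":0,"dy":0,"dz":0,"turn":0,"gripper":-0.2},{"dx":0,"dy":0,"dz":0,"turn":0,"gripper":0},{"dx":0,"dy":0,"dz":0,"turn":0,"gripper":0.5},{"dx":0,"dy":0,"dz":0,"turn":0,"gripper":1}]'
python3 -m inch '[{"dx":0,"dy":0,"dz":0,"turn":0,"gripper":1},{"dx":0,"dy":0,"dz":0,"turn":0,"gripper":1},{"dx":0,"dy":0,"dz":-10,"turn":0,"gripper":1},{"dx":0,"dy":0,"dz":-30,"turn":0,"gripper":1},{"dx":0,"dy":0,"dz":-40,"turn":0,"gripper":1}]'
python3 -m inch '[{"dx":0,"dy":0,"dz":-35,"turn":0,"gripper":1},{"dx":0,"dy":0,"dz":-10,"turn":0,"gripper":1},{"dx":0,"dy":0,"dz":0,"turn":0,"gripper":1},{"dx":0,"dy":0,"dz":0,"turn":0,"gripper":1}]'
python3 -c "
from h import *
go(.5126,-.2692,.0178,1.79)"
```

```text
clock: 52.12
ee_pos: [0.4545, -0.0152, 0.006]
tool_rot: [0.626, 0.78, -0.0, -0.0]
contact_force: [-0.5, 0.1, -0.5]
finger_gap: 0.766
gripper_force: 0.0
clock: 52.53
ee_pos: [0.4515, -0.0143, 0.0848]
tool_rot: [0.626, 0.779, -0.001, -0.003]
contact_force: [0.8, -0.2, 0.5]
finger_gap: 1.0
gripper_force: 0.0
clock: 52.87
ee_pos: [0.4546, -0.0152, 0.1313]
tool_rot: [0.626, 0.78, 0.0, 0.0]
contact_force: [0.5, 0.6, -0.7]
finger_gap: 0.995
gripper_force: 0.0
t=52.87 pos=[ 0.4546 -0.0152  0.1313] th=1.788 gap=0.99 F=[ 0.5  0.6 -0.7] -> dx=-260.5 dy=1.9 dz=113.5 turn=-0.002
```

```bash

python3 -m inch '[{"dx":-20,"dy":0,"dz":0,"turn":0,"gripper":1},{"dx":-33,"dy":0,"dz":0,"turn":0,"gripper":1},{"dx":-38,"dy":1,"dz":0,"turn":0,"gripper":1},{"dx":-38,"dy":1,"dz":0,"turn":0,"gripper":1},{"dx":-38,"dy":0,"dz":0,"turn":0,"gripper":1}]'
python3 -m inch '[{"dx":-38,"dy":0,"dz":0,"turn":0,"gripper":1},{"dx":-30,"dy":0,"dz":0,"turn":0,"gripper":1},{"dx":-18,"dy":0,"dz":0,"turn":0,"gripper":1},{"dx":-7,"dy":0,"dz":10,"turn":0,"gripper":1},{"dx":0,"dy":0,"dz":15,"turn":0,"gripper":1}]'
python3 -m inch '[{"dx":0,"dy":0,"dz":0,"turn":0,"gripper":1},{"dx":0,"dy":0,"dz":0,"turn":0,"gripper":1},{"dx":0,"dy":0,"dz":0,"turn":0,"gripper":1}]'
python3 -c "
from h import *
go(.5126,-.2692,.0178,1.79)"
```

```text
clock: 53.28
ee_pos: [0.491, -0.1784, 0.1282]
tool_rot: [0.626, 0.78, -0.0, -0.002]
contact_force: [1.1, 0.4, -0.2]
finger_gap: 1.004
gripper_force: 0.0
clock: 53.7
ee_pos: [0.5123, -0.27, 0.1045]
tool_rot: [0.627, 0.779, -0.0, -0.0]
contact_force: [-0.1, -0.7, 0.7]
finger_gap: 1.0
gripper_force: 0.0
clock: 53.95
ee_pos: [0.512, -0.2674, 0.1052]
tool_rot: [0.626, 0.78, 0.0, -0.001]
contact_force: [-0.0, -0.2, 0.0]
finger_gap: 1.0
gripper_force: 0.0
t=53.95 pos=[ 0.512  -0.2674  0.1052] th=1.789 gap=1.00 F=[-0.  -0.2  0. ] -> dx=-1.9 dy=0.2 dz=87.4 turn=-0.001
```

```bash

python3 -m inch '[{"dx":-2,"dy":0,"dz":20,"turn":0,"gripper":1},{"dx":0,"dy":0,"dz":30,"turn":0,"gripper":1},{"dx":0,"dy":0,"dz":20,"turn":0,"gripper":1},{"dx":0,"dy":0,"dz":12,"turn":0,"gripper":1},{"dx":0,"dy":0,"dz":5,"turn":0,"gripper":1}]'
python3 -m inch '[{"dx":0,"dy":0,"dz":0,"turn":0,"gripper":1},{"dx":0,"dy":0,"dz":0,"turn":0,"gripper":1},{"dx":0,"dy":0,"dz":0,"turn":0,"gripper":0.3},{"dx":0,"dy":0,"dz":0,"turn":0,"gripper":0},{"dx":0,"dy":0,"dz":0,"turn":0,"gripper":-0.2}]'
python3 -m inch '[{"dx":0,"dy":0,"dz":0,"turn":0,"gripper":-0.5},{"dx":0,"dy":0,"dz":0,"turn":0,"gripper":-1},{"dx":0,"dy":0,"dz":0,"turn":0,"gripper":-1},{"dx":0,"dy":0,"dz":0,"turn":0,"gripper":-1},{"dx":0,"dy":0,"dz":0,"turn":0,"gripper":-1}]'
python3 -m inch '[{"dx":0,"dy":0,"dz":0,"turn":0,"gripper":-1},{"dx":0,"dy":0,"dz":0,"turn":0,"gripper":-1}]'
```

```text
clock: 54.37
ee_pos: [0.512, -0.2692, 0.0175]
tool_rot: [0.626, 0.78, 0.0, -0.001]
contact_force: [-0.4, 0.1, 1.1]
finger_gap: 1.001
gripper_force: 0.0
clock: 54.78
ee_pos: [0.5136, -0.2712, 0.0203]
tool_rot: [0.626, 0.78, -0.0, 0.001]
contact_force: [-0.7, 0.6, 0.4]
finger_gap: 0.608
gripper_force: 0.0
clock: 55.2
ee_pos: [0.5133, -0.2709, 0.0197]
tool_rot: [0.626, 0.78, 0.0, 0.0]
contact_force: [-1.1, 1.4, 4.0]
finger_gap: 0.257
gripper_force: 58.6
clock: 55.37
ee_pos: [0.5133, -0.2709, 0.0197]
tool_rot: [0.626, 0.78, 0.0, 0.001]
contact_force: [0.3, -0.1, 5.8]
finger_gap: 0.254
gripper_force: 58.6
```

```bash

python3 -m inch '[{"dx":0,"dy":0,"dz":-5,"turn":0,"gripper":-1},{"dx":0,"dy":0,"dz":-20,"turn":0,"gripper":-1},{"dx":0,"dy":0,"dz":-35,"turn":0,"gripper":-1},{"dx":0,"dy":0,"dz":-35,"turn":0,"gripper":-1},{"dx":0,"dy":0,"dz":-20,"turn":0,"gripper":-1}]'
python3 -c "
from h import *
go(.5436,.0036,.0377,1.79)"
```

```text
clock: 55.78
ee_pos: [0.5137, -0.2713, 0.1374]
tool_rot: [0.626, 0.78, -0.0, 0.002]
contact_force: [0.4, -1.2, 0.3]
finger_gap: 0.256
gripper_force: 59.0
t=55.78 pos=[ 0.5137 -0.2713  0.1374] th=1.788 gap=0.26 F=[ 0.4 -1.2  0.3] -> dx=262.0 dy=88.4 dz=99.7 turn=-0.002
```

```bash

python3 -m inch '[{"dx":15,"dy":5,"dz":0,"turn":0,"gripper":-1},{"dx":30,"dy":10,"dz":0,"turn":0,"gripper":-1},{"dx":37,"dy":12.5,"dz":0,"turn":0,"gripper":-1},{"dx":37,"dy":12.5,"dz":0,"turn":0,"gripper":-1},{"dx":37,"dy":12.5,"dz":0,"turn":0,"gripper":-1}]'
python3 -m inch '[{"dx":37,"dy":12.5,"dz":0,"turn":0,"gripper":-1},{"dx":32,"dy":11,"dz":0,"turn":0,"gripper":-1},{"dx":22,"dy":7,"dz":0,"turn":0,"gripper":-1},{"dx":12,"dy":4,"dz":0,"turn":0,"gripper":-1},{"dx":3,"dy":1,"dz":20,"turn":0,"gripper":-1}]'
python3 -m inch '[{"dx":0,"dy":0,"dz":35,"turn":0,"gripper":-1},{"dx":0,"dy":0,"dz":25,"turn":0,"gripper":-1},{"dx":0,"dy":0,"dz":8,"turn":0,"gripper":-1},{"dx":0,"dy":0,"dz":0,"turn":0,"gripper":-1},{"dx":0,"dy":0,"dz":0,"turn":0,"gripper":-1}]'
python3 -m inch '[{"dx":0,"dy":0,"dz":0,"turn":0,"gripper":-1},{"dx":0,"dy":0,"dz":0,"turn":0,"gripper":-1}]'
python3 -c "
from h import *
go(.5436,.0036,.0377,1.79)"
```

```text
clock: 56.2
ee_pos: [0.5289, -0.1041, 0.132]
tool_rot: [0.627, 0.779, -0.0, -0.002]
contact_force: [0.4, 0.5, -1.8]
finger_gap: 0.253
gripper_force: 59.0
clock: 56.62
ee_pos: [0.5443, 0.0064, 0.1162]
tool_rot: [0.625, 0.78, 0.001, 0.002]
contact_force: [1.2, -1.1, -1.1]
finger_gap: 0.255
gripper_force: 59.0
clock: 57.03
ee_pos: [0.5423, 0.0039, 0.0462]
tool_rot: [0.627, 0.779, -0.0, -0.0]
contact_force: [0.2, -0.1, -1.3]
finger_gap: 0.254
gripper_force: 59.1
clock: 57.2
ee_pos: [0.5441, 0.0036, 0.0481]
tool_rot: [0.626, 0.779, 0.001, 0.002]
contact_force: [-0.1, -0.3, -1.6]
finger_gap: 0.254
gripper_force: 59.1
t=57.20 pos=[0.5441 0.0036 0.0481] th=1.787 gap=0.25 F=[-0.1 -0.3 -1.6] -> dx=0.1 dy=-0.5 dz=10.4 turn=-0.003
```

```bash

python3 -m inch '[{"dx":0,"dy":-0.5,"dz":5,"turn":0,"gripper":-1},{"dx":0,"dy":0,"dz":3,"turn":0,"gripper":-1},{"dx":0,"dy":0,"dz":1,"turn":0,"gripper":-1},{"dx":0,"dy":0,"dz":0,"turn":0,"gripper":-1},{"dx":0,"dy":0,"dz":0,"turn":0,"gripper":-1}]'
python3 -m inch '[{"dx":0,"dy":0,"dz":1,"turn":0,"gripper":-1},{"dx":0,"dy":0,"dz":0,"turn":0,"gripper":-1},{"dx":0,"dy":0,"dz":0,"turn":0,"gripper":-1}]'
```

```text
clock: 57.62
ee_pos: [0.5425, 0.004, 0.0377]
tool_rot: [0.626, 0.78, 0.0, 0.0]
contact_force: [0.1, -0.0, 3.4]
finger_gap: 0.254
gripper_force: 59.5
clock: 57.87
ee_pos: [0.5427, 0.0039, 0.0376]
tool_rot: [0.626, 0.78, 0.0, 0.001]
contact_force: [-3.6, 0.5, 9.0]
finger_gap: 0.254
gripper_force: 60.0
```

Seated. Release, rise, and clear away to the robot's right for a final look.

```bash

python3 -m inch '[{"dx":0,"dy":0,"dz":-0.5,"turn":0,"gripper":-1},{"dx":0,"dy":0,"dz":0,"turn":0,"gripper":-0.3},{"dx":0,"dy":0,"dz":0,"turn":0,"gripper":0},{"dx":0,"dy":0,"dz":0,"turn":0,"gripper":0.5},{"dx":0,"dy":0,"dz":0,"turn":0,"gripper":1}]'
python3 -m inch '[{"dx":0,"dy":0,"dz":0,"turn":0,"gripper":1},{"dx":0,"dy":0,"dz":0,"turn":0,"gripper":1},{"dx":0,"dy":0,"dz":-10,"turn":0,"gripper":1},{"dx":0,"dy":0,"dz":-30,"turn":0,"gripper":1},{"dx":0,"dy":0,"dz":-40,"turn":0,"gripper":1}]'
python3 -m inch '[{"dx":0,"dy":0,"dz":-40,"turn":0,"gripper":1},{"dx":0,"dy":0,"dz":-20,"turn":0,"gripper":1},{"dx":-20,"dy":0,"dz":0,"turn":0,"gripper":1},{"dx":-35,"dy":0,"dz":0,"turn":0,"gripper":1},{"dx":-40,"dy":0,"dz":0,"turn":0,"gripper":1}]'
python3 -m inch '[{"dx":-40,"dy":-10,"dz":0,"turn":0,"gripper":1},{"dx":-40,"dy":-10,"dz":0,"turn":0,"gripper":1},{"dx":-40,"dy":-10,"dz":0,"turn":0,"gripper":1},{"dx":-40,"dy":-10,"dz":0,"turn":0,"gripper":1},{"dx":-40,"dy":-10,"dz":0,"turn":0,"gripper":1}]'
python3 -m inch '[{"dx":-30,"dy":-10,"dz":0,"turn":0,"gripper":1},{"dx":-15,"dy":-5,"dz":0,"turn":0,"gripper":1},{"dx":0,"dy":0,"dz":0,"turn":0,"gripper":1}]'
python3 - <<'E'
from h import *
Y=(0,255,255);G=(0,255,0)
a=manip.grab_frame('side')[:,:,::-1].copy();b=manip.grab_frame('top')[:,:,::-1].copy()
I=[(TT,circ(x,y,22,20),G) for x,y in((-45,38),(45,38),(0,-38))]+[(TT,circ(-45,38,83,12.5),Y),(TT,circ(45,38,84,12.5),Y)]
C=[(CR,box(90,13,36),Y)]
o=np.zeros((600,800,3),np.uint8)
o[:400,:400]=draw('top',b,I,297,215,377,295,5)
o[:400,400:]=draw('side',a,I,205,205,305,305,4)
o[400:600,:400]=draw('side',a,C,185,125,265,165,5)
o[400:600,400:800]=draw('top',b,C,175,217,255,257+0,5)
cv2.imwrite('pics/z1.png',o)
E
```

```text
clock: 58.28
ee_pos: [0.5417, 0.0041, 0.0363]
tool_rot: [0.626, 0.78, -0.0, -0.0]
contact_force: [-0.8, 0.6, -0.3]
finger_gap: 0.757
gripper_force: 0.0
clock: 58.7
ee_pos: [0.539, 0.0047, 0.1148]
tool_rot: [0.626, 0.779, -0.002, -0.003]
contact_force: [1.2, 0.1, 0.1]
finger_gap: 1.003
gripper_force: 0.0
clock: 59.12
ee_pos: [0.563, -0.0885, 0.1784]
tool_rot: [0.625, 0.78, 0.001, 0.001]
contact_force: [0.2, 0.5, -0.7]
finger_gap: 1.002
gripper_force: 0.0
clock: 59.53
ee_pos: [0.5563, -0.2968, 0.1776]
tool_rot: [0.626, 0.779, 0.0, 0.0]
contact_force: [0.2, 0.6, -0.6]
finger_gap: 1.0
gripper_force: 0.0
clock: 59.78
ee_pos: [0.5508, -0.3454, 0.1771]
tool_rot: [0.628, 0.778, -0.0, 0.001]
contact_force: [0.9, -0.6, -0.1]
finger_gap: 0.999
gripper_force: 0.0
```

View pics/z1.png

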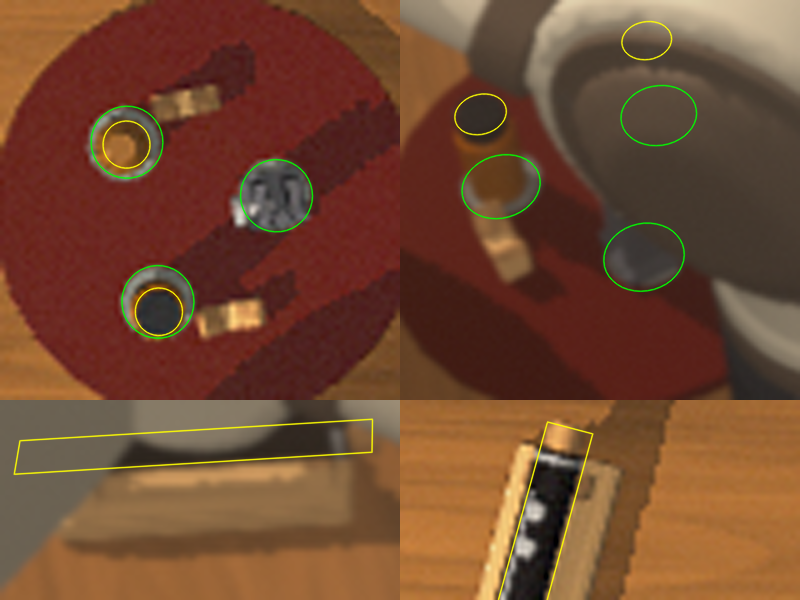

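The final picture shows the vial (158,312), burnisher (122,148) and clamp (275,195) upright, each on its spot's outline to 1–2 mm. The joint's end at (567,430) lies on the predicted outline in the cradle. Handing in.

```bash
python3 -c "
from rig import manip
print(manip.finish_job())"
```

```text
the job is handed in; nothing more can be done
None
```

The job is handed in at about 60 s on the robot's clock: the joint lies centred in the cradle, and the vial, clamp and burnisher stand back on their own spots, within 1–2 mm by the final pictures; no verdict was returned.

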